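# Book in, click up and book out the brake adjusters

### The job

Book in the brake adjusters on the bench with the code reader: hold it still for about two seconds, square and 5 to 10 cm in front of the middle of each label, first red, then blue, then yellow (whichever are there). Then, with the screwdriver through the front slot, click the star wheel of every adjuster clockwise (seen from above), tooth by tooth, until its pointer stands on the green mark, and book them out with the reader in the same order as before. Leave screwdriver and reader lying on the blue mat, and do not shove the adjusters about or disturb the bottle, the tape or the bowl.

Things in the scene. Friction and masses are not known exactly. Their poses are not given: they have to be found in the camera images.
- tool_mat: Flat blue rubber tool mat fixed to the bench, 170 (its x) x 220 (its y) x 4 mm. Origin: centre of its underside; its x axis points away from the robot, z up. Screwdriver and reader lie on it at the start. Right of it stands a fixed foam block with a plank on top, 145 mm high (x 0.24 to 0.48, y below 0.185).
- driver_mid (a point): Loose flat-blade screwdriver, 146 mm long, lying, 45 g; middle of its length, on its axis, 8 mm above what it lies on (it may roll onto another side). Its x axis runs from handle to blade. Red handle (14 x 16 mm across) from x = -70 to 0 mm; straight shank (4 mm wide along y, 6 mm along z) from x = 2 mm to the tip at x = +72 mm, all on the axis.
- reader_mid (a point): Loose hand-held code reader: a bar 130 mm long (its x), 34 mm wide (its y), 30 mm high (its z), 120 g, black with an orange nose, lying flat. This point is the centre of the bar, half-way up. Its beam leaves the middle of the orange nose face (x = +65 mm) along its +x axis.
- reader_nose (a point): Middle of the reader's orange nose face, where the beam leaves, 65 mm in front of the reader's centre; same axes.
- unit_red: Brake adjuster, red housing, standing loose, 5 kg (may be absent), 76 wide (y), 92 deep, 227 mm high, round dial on top. Origin on the star wheel's upright axis at bench height; -x faces the robot, z up; front face at x = -34 mm. The wheel lies level behind the slot, 16 mm thick, at its height: 8 round-ended teeth 6 mm wide, tips 26.5 mm from the axis, gaps reach in to 14 mm from the axis.
- unit_red_slot (a point): Middle of the access slot in the front face of the red adjuster, 165 mm above the bench; axes as the unit's. The slot is 48 mm wide (y), 20 mm high, its wall 4 mm thick; tooth tips pass 7.5 mm behind the front face. At rest in a click two teeth show, their centres 9 mm left and right of the slot's middle; the next ones stand 22 mm left and right, 25 mm behind the front face.
- unit_red_label (a point): Middle of the white code label (44 mm wide, 30 mm high) on the front face of the red adjuster, 197 mm above the bench, 32 mm above the slot's middle; its normal is the unit's -x.
- wheel_red (a joint): Angle of the red star wheel and of its pointer. 0: pointer on the green mark at the dial's front. One tooth (click) is 0.785 rad; a sprung roller pulls it into the nearest; 2 to 4 N at a tooth takes it on. Grows clockwise from above, when the teeth behind the slot are pushed to the unit's +y (left for the robot). Starts 2 to 5 clicks below 0 (now and then poised half-way to the next); a stroke moves it one tooth.
- unit_blue: Brake adjuster, blue housing, standing loose, 5 kg (may be absent), 76 wide (y), 92 deep, 227 mm high, round dial on top. Origin on the star wheel's upright axis at bench height; -x faces the robot, z up; front face at x = -34 mm. The wheel lies level behind the slot, 16 mm thick, at its height: 8 round-ended teeth 6 mm wide, tips 26.5 mm from the axis, gaps reach in to 14 mm from the axis.
- unit_blue_slot (a point): Middle of the access slot in the front face of the blue adjuster, 165 mm above the bench; axes as the unit's. The slot is 48 mm wide (y), 20 mm high, its wall 4 mm thick; tooth tips pass 7.5 mm behind the front face. At rest in a click two teeth show, their centres 9 mm left and right of the slot's middle; the next ones stand 22 mm left and right, 25 mm behind the front face.
- unit_blue_label (a point): Middle of the white code label (44 mm wide, 30 mm high) on the front face of the blue adjuster, 197 mm above the bench, 32 mm above the slot's middle; its normal is the unit's -x.
- wheel_blue (a joint): Angle of the blue star wheel and of its pointer. 0: pointer on the green mark at the dial's front. One tooth (click) is 0.785 rad; a sprung roller pulls it into the nearest; 2 to 4 N at a tooth takes it on. Grows clockwise from above, when the teeth behind the slot are pushed to the unit's +y (left for the robot). Starts 2 to 5 clicks below 0 (now and then poised half-way to the next); a stroke moves it one tooth.
- unit_yellow: Brake adjuster, yellow housing, standing loose, 5 kg (may be absent), 76 wide (y), 92 deep, 227 mm high, round dial on top. Origin on the star wheel's upright axis at bench height; -x faces the robot, z up; front face at x = -34 mm. The wheel lies level behind the slot, 16 mm thick, at its height: 8 round-ended teeth 6 mm wide, tips 26.5 mm from the axis, gaps reach in to 14 mm from the axis.
- unit_yellow_slot (a point): Middle of the access slot in the front face of the yellow adjuster, 165 mm above the bench; axes as the unit's. The slot is 48 mm wide (y), 20 mm high, its wall 4 mm thick; tooth tips pass 7.5 mm behind the front face. At rest in a click two teeth show, their centres 9 mm left and right of the slot's middle; the next ones stand 22 mm left and right, 25 mm behind the front face.
- unit_yellow_label (a point): Middle of the white code label (44 mm wide, 30 mm high) on the front face of the yellow adjuster, 197 mm above the bench, 32 mm above the slot's middle; its normal is the unit's -x.
- wheel_yellow (a joint): Angle of the yellow star wheel and of its pointer. 0: pointer on the green mark at the dial's front. One tooth (click) is 0.785 rad; a sprung roller pulls it into the nearest; 2 to 4 N at a tooth takes it on. Grows clockwise from above, when the teeth behind the slot are pushed to the unit's +y (left for the robot). Starts 2 to 5 clicks below 0 (now and then poised half-way to the next); a stroke moves it one tooth.
- bottle: Loose white plastic bottle with a red spout, 38 mm across, 106 mm high; origin centre of its underside. Leave alone.
- tape: Loose roll of black tape lying flat, 61 mm across, 18 mm high; origin centre of its underside. Leave alone.
- bowl: Loose turned wooden bowl, 108 mm across, 48 mm high; origin centre of its underside. Leave alone.
There are look-alikes about, which are no part of the job. Leave any pink or purple look-alike of the part that bears reader_mid alone.

How it is judged:
By the outcome, as a careful person would: the job done as asked, in the order asked, and still so for the second after the job is handed in, with the robot touching nothing.
Of unit_red, unit_blue, unit_yellow only 2 to 3 are there at a start; the rules pass over those that are not, and their reading is None.
At some moment in a run one of driver, reader may be knocked a few centimetres aside while the robot is not near it.
Once in a run the grip may slacken for a moment while it holds something.
It also fails if it takes over 210 s, if anything falls off the work surface, if the arm or the gripper's body presses on something with over 40 N, if the wrist force passes 120 N, or if a joint passes its speed limit or range.

### The arm

A 6-joint arm with a two-finger parallel gripper is mounted at the origin on a cart in front of the work surface, level with it; the furniture and walls round the work are solid. World frame = base frame: x ahead of the robot, y to its left, z up, the work surface at z = 0. Lengths are in mm, angles in rad, forces in N, time in s.
With the tool pointing down it reaches from about 275 to 1000 mm from the base axis. Payload 8.4 kg.
Tool frame: the origin (TCP) lies midway between the tips of the shut fingers; the grasp point (between the pads) lies 19 mm behind it; z points along the fingers, y is the line along which they close (so a half turn about z gives the same grasp; the last joint's range is limited). The gripper opens to 85 mm and grips with 20 to 120 N. Pads are 22 mm wide; open, the fingers measure 114 mm over their backs; the gripper's body (76 mm by 85 mm) begins 54 mm behind the grasp point. The pads swing forward as they close: fully open they stand 13 mm farther back than shut.
Start: joints at [1.299, 0.353, 1.633, -0, 1.155, -0.002], TCP at [166.585, 602.393, 231.281] pointing down, gripper open.
Joint ranges: [-2.63, 2.63], [-0.92, 2.1], [0.06, 2.66], [-1.3, 4.44], [0, 2.69], [-3.02, 3.02]. Speed limits (rad/s): [2.22, 2.22, 2.79, 3.14, 3.14, 3.14].

### API

Orientations are given as [roll, pitch, yaw] about the fixed x, y, z axes, in that order (R = Rz(yaw) Ry(pitch) Rx(roll)).
In Python, from rig import monitor, imaging, r gives the robot as it stands.
- The arm moves only by the tool drive_tool, never from a script. Its argument "plan" is a list of rows, each an object of numbers: "x", "y", "z": the shift along the tool's x, y, z in units of 50 mm (1.0 is 50 mm); "ax", "ay", "az": the turn, a rotation vector about the tool's x, y, z in units of 6 degrees (1.0 is 6 degrees); "hand": the finger opening in mm, from 0 to 85.4. In form: [{"x": .., "y": .., "z": .., "ax": .., "ay": .., "az": .., "hand": ..}, ...]. A call has 1 to 8 rows; each row is the pose to reach, as a shift and turn from the pose commanded when the call began, along the tool's axes at that moment; what a row does not reach only later rows make up. A row lasts 1/10 s, in which the tool goes at most 50 mm and 8.59 degrees, less where a joint would pass 70% of its speed; a pose out of reach is approached as far as the arm can. A call with a gripper value outside its range is refused whole. The fingers move at their own pace and stop on an object; "grip_force" is the grip in N (left out, the last holds). Time passes only in rows, so rows that repeat a pose let the fingers close. It gives the time, the measured TCP pose, the force, the opening and the grip force at its end, in the units of the state.
- monitor.sense(): the state, without advancing time (a new reading comes with each control period).
- imaging.grab_frame(name): name is "scene" or "side" or "wrist"; returns the picture (480x640x3 uint8, red, green, blue); there is no depth.
- imaging.camera_info(name): a dict with "mtx" (3x3 intrinsics, pixels), "dist" ([k1, k2, p1, p2, k3] as OpenCV has them; the pictures are not rectified), "R" (3x3) and "t" (3): a world point X has camera coordinates R X + t. Camera axes: x right, y down, z forward; pixel columns grow to the right and rows downward; lengths in mm; the calibration is good to about 2 mm. A picture is of the moment at which its call begins: read the wrist's pose just before it. camera_info takes no time and is no camera call; for the wrist camera it gives the pose at the moment of the call.
- r.sign_off(): hands the job in; it is judged then, once.
The state is a dict: "clock": time; "qpos": joint angles; "qvel": joint speeds; "joint_efforts": joint torques, N m; "eef_pos": TCP position; "tcp_rot": TCP orientation; "contact_force": force on the tool from outside, world axes, zero at the start; "wrist_torque": the same for the moment, N m; "opening": opening from 0.0 (shut) to 1.0 (fully open); "grasp_force": force on a finger pad.
Only numpy, scipy, OpenCV 4.12 (cv2) and the standard library are available. Lean on these libraries where they do the work, as an engineer would, in place of code of your own. Each camera call takes 0.05 s, during which the arm holds its last target. There are 200 camera calls.

## Working session

There is one attempt and no reset: what is moved stays moved. The work goes in short steps, Python scripts to look and compute and a tool call to move; the robot and the scene stay as the last step left them, time stands still between calls to the robot, and variables do not carry over. Pictures are saved under pics/ and viewed, at most 14 in all, crops included, and the job is handed in when it is done.

Besides the shell and the picture viewer there is one more tool, called after "Emit:" as name(argument=value, ...) on one line, values as JSON. drive_tool: Moves the arm, as the interface text tells. Its arguments: {"type":"object","properties":{"plan":{"type":"array","items":{"type":"object","properties":{"x":{"type":"number"},"y":{"type":"number"},"z":{"type":"number"},"ax":{"type":"number"},"ay":{"type":"number"},"az":{"type":"number"},"hand":{"type":"number"}}}},"grip_force":{"type":"number"}},"required":["plan"]}

```bash
ls; mkdir -p pics; python3 - <<'E'
from rig import monitor, imaging, r
import cv2,numpy as np
print(monitor.sense())
for n in ("scene","side","wrist"):
    c=imaging.camera_info(n); print(n,np.round(c["mtx"],1).tolist(),np.round(c["dist"],4),np.round(c["R"],3).tolist(),np.round(c["t"],1))
    im=imaging.grab_frame(n); cv2.imwrite(f"pics/{n}0.png",im[:,:,::-1])
E
```

```text
pics
{'clock': 0.0, 'qpos': array([ 1.29859687e+00,  3.53645640e-01,  1.63414804e+00, -1.89058842e-05,
        1.15517720e+00, -2.37468595e-03]), 'qvel': array([ 0.00093344, -0.00215508,  0.00129215,  0.00212914,  0.00102384,
        0.00164198]), 'joint_efforts': array([ 1.20172001e-03, -6.05250049e+01, -3.42072988e+01,  1.14380728e-04,
        9.16147255e-03,  2.89362629e-05]), 'eef_pos': array([166.46394715, 601.92967154, 230.55729029]), 'tcp_rot': array([-3.14021439e+00,  1.40129296e-05,  2.87177553e+00]), 'contact_force': array([ 0.38611145,  0.15213499, -0.0341389 ]), 'wrist_torque': array([-0.00702631, -0.01585031,  0.08878511]), 'grasp_force': 0.0, 'opening': 0.9975073139532677}
scene [[441.2, 0.0, 319.4], [0.0, 441.2, 240.9], [0.0, 0.0, 1.0]] [-0.0316  0.      0.      0.      0.    ] [[0.876, 0.481, 0.014], [0.392, -0.697, -0.6], [-0.279, 0.532, -0.8]] [-591.    85.5 1313.9]
side [[449.0, 0.0, 312.5], [0.0, 449.0, 238.2], [0.0, 0.0, 1.0]] [-0.0065  0.      0.      0.      0.    ] [[-0.436, 0.9, -0.009], [0.742, 0.353, -0.57], [-0.51, -0.255, -0.822]] [ -17.4 -427.8 1446.5]
wrist [[357.6, 0.0, 324.4], [0.0, 357.6, 235.6], [0.0, 0.0, 1.0]] [-0.0321  0.      0.      0.      0.    ] [[0.266, 0.964, -0.0], [0.927, -0.256, 0.276], [0.266, -0.074, -0.961]] [-623.9  -35.9  377.1]
```

View pics/scene0.png

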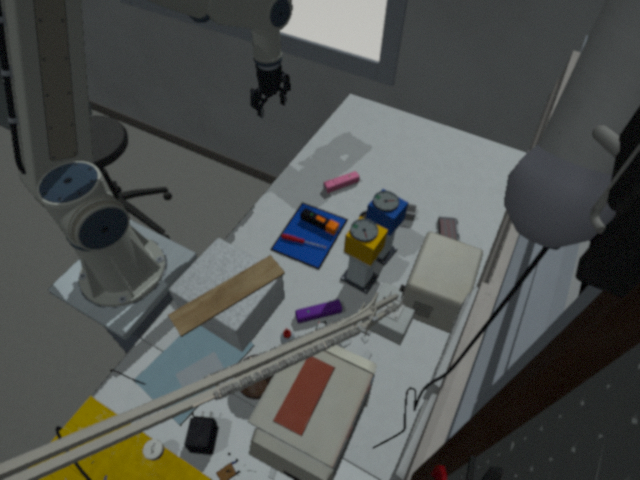

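View pics/side0.png

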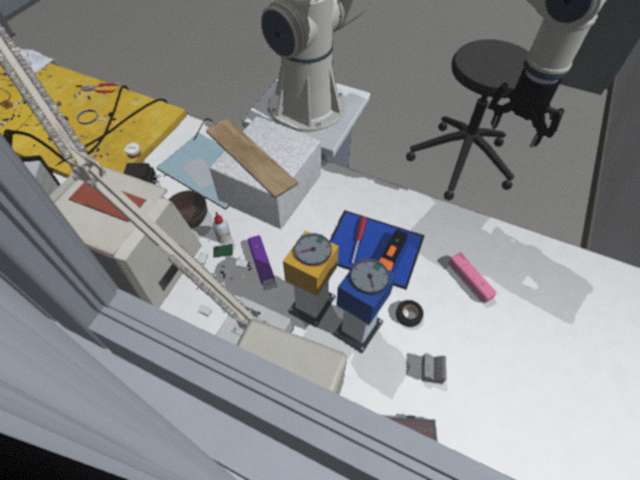

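View pics/wrist0.png

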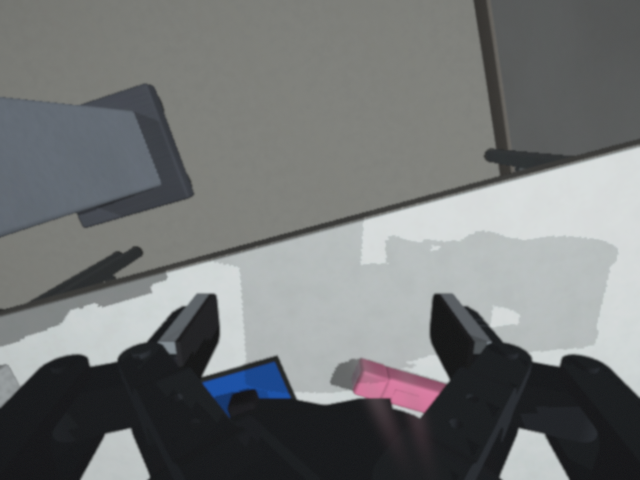

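Reader candidates in the scene image are the black bar with the orange nose on the mat (320,222), the pink one (341,182) and the purple one (318,310). I choose the black and orange one. The screwdriver, with its red handle, is at (300,241). Only the blue and yellow units are present.

```bash
cat > h.py <<'E'
from rig import monitor, imaging, r
import cv2,numpy as np
from scipy.spatial.transform import Rotation as Ro
def und(c,uv):
    return cv2.undistortPoints(np.float64(uv).reshape(-1,1,2),np.array(c["mtx"]),np.array(c["dist"],float)).reshape(-1,2)
def rays(c,uv):
    p=und(c,uv); R=np.array(c["R"]);t=np.array(c["t"])
    d=np.c_[p,np.ones(len(p))]@R; return -R.T@t, d/np.linalg.norm(d,axis=1,keepdims=True)
def onz(c,uv,z):
    o,d=rays(c,uv); return o+d*((z-o[2])/d[:,2])[:,None]
def tri(c1,u1,c2,u2):
    o,d=rays(c1,u1);o2,d2=rays(c2,u2);out=[]
    for a,b in zip(d,d2):
        s=np.linalg.lstsq(np.c_[a,-b],o2-o,rcond=None)[0]
        P=o+a*s[0];Q=o2+b*s[1]; out.append(np.r_[(P+Q)/2,np.linalg.norm(P-Q)])
    return np.array(out)
def proj(c,X):
    return cv2.projectPoints(np.float64(X).reshape(-1,1,3),cv2.Rodrigues(np.array(c["R"]))[0],np.array(c["t"],float),np.array(c["mtx"]),np.array(c["dist"],float))[0].reshape(-1,2)
def pose():
    s=monitor.sense(); return np.array(s["eef_pos"]),Ro.from_euler("xyz",s["tcp_rot"]).as_matrix()
def delta(P,R,frm=None):
    "shift (50mm) and turn (6deg) in tool axes from the current (or given) pose"
    p0,R0=frm or pose()
    sh=R0.T@(np.array(P)-p0)/50; tu=np.degrees(Ro.from_matrix(R0.T@R).as_rotvec())/6
    return np.round(sh,3),np.round(tu,3)
def blobs(im,lo,hi,box=None,amin=8):
    hsv=cv2.cvtColor(im,cv2.COLOR_RGB2HSV); m=cv2.inRange(hsv,np.array(lo),np.array(hi))
    if box: k=np.zeros_like(m);k[box[1]:box[3],box[0]:box[2]]=1;m=m*k
    cs,_=cv2.findContours(m,cv2.RETR_EXTERNAL,cv2.CHAIN_APPROX_NONE)
    return sorted([c for c in cs if cv2.contourArea(c)>amin],key=lambda c:-cv2.contourArea(c))
def cen(c):
    M=cv2.moments(c);return [M["m10"]/M["m00"],M["m01"]/M["m00"]]
E
python3 - <<'E'
from h import *
ims={n:cv2.imread(f"pics/{n}0.png")[:,:,::-1].copy() for n in("scene","side")}
C={n:imaging.camera_info(n) for n in("scene","side","wrist")}
for n in C: print(n,"pos",rays(C[n],[[320,240]])[0].round(0))
p,R=pose();o=rays(C["wrist"],[[320,240]])
print("cam in tool",(R.T@(o[0]-p)).round(1),(R.T@o[1][0]).round(3), "R", R.round(3).tolist())
boxes={"scene":(265,180,420,300),"side":(250,200,450,360)}
for col,lo,hi in (("orange",(5,150,120),(15,255,255)),("red",(170,130,60),(180,255,255)),("red2",(0,150,60),(4,255,255)),("blue",(105,150,40),(125,255,255)),("yellow",(18,120,80),(30,255,255))):
    for n in boxes:
        for c in blobs(ims[n],lo,hi,boxes[n],15)[:3]:
            u=cen(c);print(col,n,np.round(u,1),cv2.contourArea(c),onz(C[n],[u],20 if "o"==col[0] else 4)[0].round(0), cv2.approxPolyDP(c,4,True).reshape(-1,2).tolist() if col in("blue","yellow") else "")
a=np.hstack([cv2.resize(ims["scene"][160:300,260:430],None,fx=2.3,fy=2.3,interpolation=2),cv2.resize(ims["side"][190:330,270:440],None,fx=2.3,fy=2.3,interpolation=2)])
cv2.imwrite("pics/crop1.png",a[:,:,::-1])
E
```

```text
scene pos [ 851. -354. 1110.]
side pos [1047.  536.  945.]
wrist pos [ 99. 620. 372.]
cam in tool [  69.7   -0.8 -141.5] [-0.287 -0.011  0.958] R [[-0.964, 0.267, -0.0], [0.267, 0.964, -0.001], [0.0, -0.001, -1.0]]
orange scene [332.  224.9] 53.5 [475. 446.  20.] 
orange scene [320.4 218.4] 19.5 [430. 451.  20.] 
orange side [386.6 262.7] 72.0 [461. 442.  20.] 
orange side [391.1 250.6] 57.0 [424. 439.  20.] 
red scene [291.  237.8] 42.0 [381. 348.   4.] 
red side [361.1 227.3] 80.0 [378. 343.   4.] 
blue scene [306.9 238.6] 1731.0 [426. 370.   4.] [[302, 204], [284, 232], [326, 248], [280, 237], [273, 249], [317, 267], [338, 232], [331, 236], [300, 214], [305, 208], [340, 222], [340, 229], [345, 220]]
blue scene [387.6 215.6] 577.5 [610. 583.   4.] [[406, 203], [400, 200], [387, 212], [371, 203], [367, 217], [387, 226], [389, 234], [402, 219]]
blue side [390.  273.3] 1277.0 [476. 458.   4.] [[420, 236], [401, 230], [408, 236], [383, 292], [361, 293], [347, 281], [348, 275], [339, 287], [373, 307], [373, 315], [392, 282], [405, 284]]
blue side [374.  239.7] 912.5 [400. 387.   4.] [[398, 229], [367, 219], [355, 262], [377, 258]]
blue side [346.2 238.1] 813.0 [426. 321.   4.] [[346, 212], [332, 240], [340, 246], [339, 263], [351, 267], [360, 217]]
yellow scene [376.6 238.1] 196.5 [617. 480.   4.] [[379, 225], [376, 237], [362, 243], [373, 250], [387, 231]]
yellow side [312.9 266.5] 727.5 [539. 281.   4.] [[337, 246], [331, 243], [329, 258], [315, 266], [301, 263], [293, 249], [284, 260], [287, 268], [294, 268], [288, 280], [297, 280], [289, 276], [297, 269], [315, 278], [318, 289], [336, 262]]
```

View pics/crop1.png

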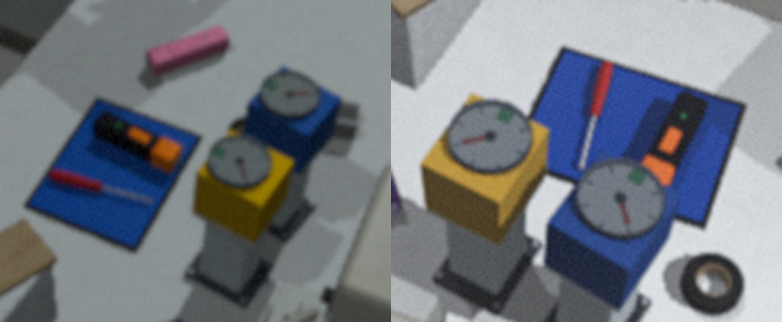

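The crop confirms it: a black bar with an orange nose lies on the mat next to the red-handled screwdriver. The dial centres and green marks of the blue and yellow units are visible in both views.

```bash
python3 - <<'E'
from h import *
C={n:imaging.camera_info(n) for n in("scene","side")}
S=lambda u,v:(260+u/2.3,160+v/2.3); D=lambda u,v:(270+(u-391)/2.3,190+v/2.3)
L={"ydial":((239,161),(490,136)),"bdial":((289,94),(620,197)),"ygreen":((218,152),(506,116)),"bgreen":((270,86),(638,176)),
"yptr":((242,178),(462,142)),"bptr":((310,92),(626,222)),
"mat1":((97,98),(742,104)),"mat2":((26,207),(561,48)),"mat3":((137,249),(531,144)),"mat4":((200,136),(706,226)),
"nose":((167,150),(657,168)),"tail":((103,124),(690,100)),"dr0":((50,175),(606,64)),"dr1":((152,199),(583,167))}
for k,(a,b) in L.items():
    print(k,tri(C["scene"],[S(*a)],C["side"],[D(*b)])[0].round(0))
p,R=pose()
Rt=Ro.from_euler("xyz",[np.pi,0,np.pi]).as_matrix()
print(delta([470,400,330],Rt))
E
```

```text
ydial [623. 324. 222.   2.]
bdial [631. 444. 223.   3.]
ygreen [596. 326. 219.   1.]
bgreen [604. 449. 218.   4.]
yptr [636. 305. 220.   1.]
bptr [652. 456. 226.   3.]
mat1 [336. 494.   5.   2.]
mat2 [349. 280.   2.   5.]
mat3 [499. 301.   3.  31.]
mat4 [497. 507.   0.   4.]
nose [476. 440.  32.  10.]
tail [375. 441.  26.   8.]
dr0 [353. 337.   9.   3.]
dr1 [494. 368.  13.   5.]
(array([-6.928, -2.279, -1.983]), array([-1.000e-02, -1.000e-03, -2.577e+00]))
```

Emit:
drive_tool(plan=[{"x":-0.9,"y":-0.28,"z":-0.4,"az":-0.6,"hand":85},{"x":-1.8,"y":-0.57,"z":-0.8,"az":-1.2},{"x":-2.7,"y":-0.85,"z":-1.2,"az":-1.8},{"x":-3.5,"y":-1.14,"z":-1.6,"az":-2.4},{"x":-4.4,"y":-1.45,"z":-2,"az":-2.577},{"x":-5.3,"y":-1.7,"z":-2,"az":-2.577},{"x":-6.2,"y":-2.0,"z":-2,"az":-2.577},{"x":-6.9,"y":-2.28,"z":-2,"az":-2.577}])

```text
invalid input
```

```bash
python3 - <<'E'
from h import *
p,R=pose(); print(p.round(1),R.round(3).tolist()); c=imaging.camera_info("wrist")
im=imaging.grab_frame("wrist");cv2.imwrite("pics/w1.png",im[:,:,::-1])
import pickle;pickle.dump((c,p,R),open("w1.pkl","wb"))
E
```

```text
[166.5 602.1 230.7] [[-0.964, 0.267, -0.0], [0.267, 0.964, -0.001], [0.0, -0.001, -1.0]]
```

View pics/w1.png

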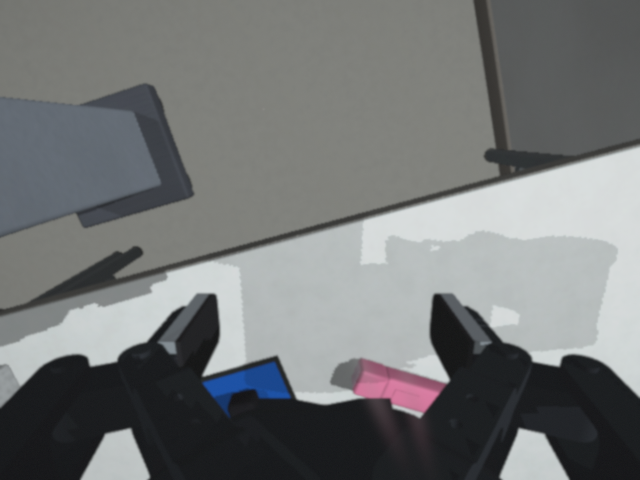

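The plan was refused, so the picture shows the unchanged start view. I'll retry with every key in every row.

Emit:
drive_tool(plan=[{"x":-0.9,"y":-0.28,"z":-0.4,"ax":0,"ay":0,"az":-0.6,"hand":85},{"x":-1.8,"y":-0.57,"z":-0.8,"ax":0,"ay":0,"az":-1.2,"hand":85},{"x":-2.7,"y":-0.85,"z":-1.2,"ax":0,"ay":0,"az":-1.8,"hand":85},{"x":-3.5,"y":-1.14,"z":-1.6,"ax":0,"ay":0,"az":-2.4,"hand":85},{"x":-4.4,"y":-1.45,"z":-2,"ax":0,"ay":0,"az":-2.58,"hand":85},{"x":-5.3,"y":-1.7,"z":-2,"ax":0,"ay":0,"az":-2.58,"hand":85},{"x":-6.2,"y":-2.0,"z":-2,"ax":0,"ay":0,"az":-2.58,"hand":85},{"x":-6.9,"y":-2.28,"z":-2,"ax":0,"ay":0,"az":-2.58,"hand":85}])

```text
clock: 1.0
eef_pos: [470.7, 398.9, 331.4]
tcp_rot: [3.142, 0.001, 3.141]
contact_force: [0.0, 0.3, -0.1]
opening: 0.997
grasp_force: 0.0
```

```bash
python3 - <<'E'
from h import *
imaging.grab_frame("wrist")
p,R=pose(); print(p.round(1)); c=imaging.camera_info("wrist")
im=imaging.grab_frame("wrist");cv2.imwrite("pics/w2.png",im[:,:,::-1])
import pickle;pickle.dump((c,p,R),open("w2.pkl","wb"))
E
```

```text
[474.3 395.9 331.1]
```

View pics/w2.png

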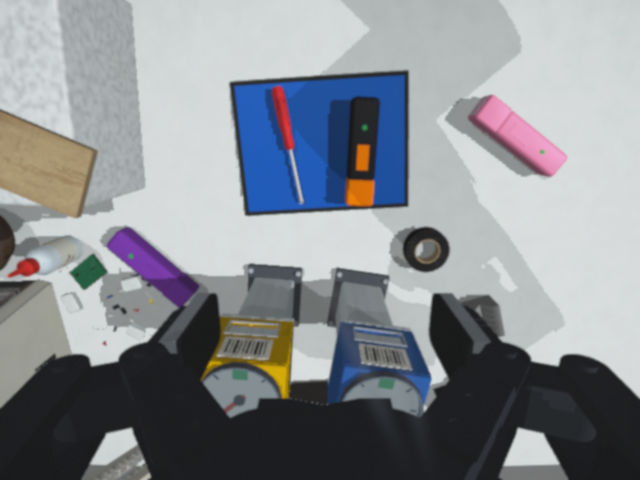

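The wrist view shows the driver from its handle at (280,90) to its tip at (301,203), and the reader from (365,97) to its nose at (360,205). The labels are at (245,345) for yellow and (385,355) for blue. Next I'll move forward and up to see the dials and get a second view.

Emit:
drive_tool(plan=[{"x":-1,"y":0,"z":-0.7,"ax":0,"ay":0,"az":0,"hand":85},{"x":-1.9,"y":0,"z":-1.4,"ax":0,"ay":0,"az":0,"hand":85},{"x":-1.9,"y":0,"z":-1.4,"ax":0,"ay":0,"az":0,"hand":85},{"x":-1.9,"y":0,"z":-1.4,"ax":0,"ay":0,"az":0,"hand":85},{"x":-1.9,"y":0,"z":-1.4,"ax":0,"ay":0,"az":0,"hand":85},{"x":-1.9,"y":0,"z":-1.4,"ax":0,"ay":0,"az":0,"hand":85}])

```text
clock: 1.7
eef_pos: [562.1, 400.8, 400.0]
tcp_rot: [-3.141, -0.002, -3.14]
contact_force: [0.0, 0.1, -0.1]
opening: 0.997
grasp_force: 0.0
```

```bash
python3 - <<'E'
from h import *
p,R=pose(); print(p.round(1)); c=imaging.camera_info("wrist")
im=imaging.grab_frame("wrist");cv2.imwrite("pics/w3.png",im[:,:,::-1])
import pickle;pickle.dump((c,p,R),open("w3.pkl","wb"))
E
```

```text
[562.1 400.8 400. ]
```

View pics/w3.png

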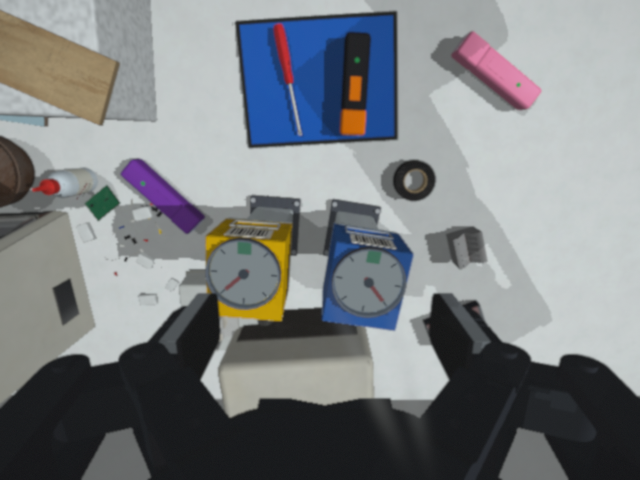

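```bash
cat > meas.py <<'E'
from h import *
import pickle
def unit(im,c,col,box,pr=True):
    rng={"y":((20,110,60),(32,255,255)),"b":((100,120,50),(125,255,255))}[col]
    hsv=cv2.cvtColor(im,cv2.COLOR_RGB2HSV);m=cv2.inRange(hsv,np.array(rng[0]),np.array(rng[1]))
    k=np.zeros_like(m);k[box[1]:box[3],box[0]:box[2]]=1;m*=k
    cs,_=cv2.findContours(m,cv2.RETR_EXTERNAL,cv2.CHAIN_APPROX_NONE);big=max(cs,key=cv2.contourArea)
    hole=cv2.drawContours(np.zeros_like(m),[cv2.convexHull(big)],-1,255,-1)&~m
    hole=cv2.morphologyEx(hole,cv2.MORPH_OPEN,np.ones((5,5)))
    hs,_=cv2.findContours(hole,cv2.RETR_EXTERNAL,cv2.CHAIN_APPROX_NONE);h=max(hs,key=cv2.contourArea)
    # back edge: lowest mask pixel per column
    ys=[(u,np.flatnonzero(m[:,u]).max()) for u in range(box[0],box[2]) if m[:,u].any()]
    e=np.float64(ys); e=e[(e[:,1]>e[:,1].max()-14)]
    out={}
    P=onz(c,e[6:-6],227);vx=cv2.fitLine(np.float32(P[:,:2]),cv2.DIST_HUBER,0,.01,.01).ravel()
    out["backyaw"]=np.degrees(np.arctan(-vx[0]/vx[1])); 
    hull=cv2.convexHull(h); D=onz(c,hull.reshape(-1,2),227)[:,:2].astype(np.float32)
    (cx,cy),rad=cv2.minEnclosingCircle(D); el=cv2.fitEllipse(onz(c,h.reshape(-1,2),227)[:,:2].astype(np.float32))
    out["circ"]=(round(cx,1),round(cy,1),round(rad,1));out["ell"]=np.round(el[0],1),np.round(el[1],1)
    inside=cv2.drawContours(np.zeros_like(m),[hull],-1,255,-1)
    g=cv2.inRange(hsv,np.array((50,60,30)),np.array((90,255,255)))&inside
    r_=(cv2.inRange(hsv,np.array((0,110,60)),np.array((10,255,255)))|cv2.inRange(hsv,np.array((168,110,60)),np.array((180,255,255))))&inside
    for n,mm in(("green",g),("red",r_)):
        q=np.argwhere(mm)[:,::-1]
        if len(q)<3: out[n]=None;continue
        Q=onz(c,q,227)[:,:2]; out[n]=Q.mean(0).round(1)
        if n=="red": out["n"]=len(q)
    ctr=np.array([cx,cy])
    ang=lambda v:np.degrees(np.arctan2(v[1],-v[0]))  # 0 front, + clockwise from above
    for n in("green","red"):
        if out[n] is not None: out[n+"_ang"]=ang(out[n]-ctr).round(1)
    return out
E
python3 - <<'E'
from meas import *
c,p,R=pickle.load(open("w3.pkl","rb")); im=cv2.imread("pics/w3.png")[:,:,::-1].copy()
print(rays(c,[[320,240]])[0].round(1))
print(unit(im,c,"y",(195,205,305,330)));print(unit(im,c,"b",(310,205,425,335)))
c2,_,_=pickle.load(open("w2.pkl","rb")); im2=cv2.imread("pics/w2.png")[:,:,::-1].copy()
def mat(im,c,box):
    b=blobs(im,(105,150,60),(125,255,255),box)[0]
    return b
for I,c_,ob,rb in((im2,c2,(330,80,400,215),(265,80,310,160)),(im,c,(330,25,380,140),(270,20,300,90))):
    o=[ (np.round(cen(b),1).tolist(),cv2.contourArea(b)) for b in blobs(I,(5,150,120),(18,255,255),ob,15)]; print("orange",o)
    for u,_ in o: print(onz(c_,[u],34).round(1))
    b=blobs(I,(0,150,80),(8,255,255),rb,15)+blobs(I,(170,150,80),(180,255,255),rb,15); b=max(b,key=cv2.contourArea)
    rr=cv2.minAreaRect(b); print("red",np.round(cen(b),1),onz(c_,[cen(b)],14).round(1), onz(c_,cv2.boxPoints(rr),14).round(0)[:,:2].tolist())
    hsv=cv2.cvtColor(I,cv2.COLOR_RGB2HSV); g=blobs(I,(55,80,50),(85,255,255),ob,3)
    print("greendot",[ (np.round(cen(x),1).tolist(),onz(c_,[cen(x)],34)[0].round(1)) for x in g])
# triangulated hand-picked corresponding points
pts={"drv tail":((280,88),(281,25)),"drv tip":((301,203),(299,134)),"reader nose L":((346,204),(341,133)),"reader nose R":((374,205),(366,134)),"rd tail L":((353,98),(346,34)),"rd tail R":((379,98),(369,34)),"mat":((408,71),(396,12)),"mat2":((407,205),(397,137)),"mat3":((246,214),(250,146)),"mat4":((231,83),(237,21)),
"yfootL":((250,268),(252,197)),"yfootR":((301,268),(300,200)),"bfootL":((336,270),(330,200)),"bfootR":((388,275),(379,206))}
for k,(a,b) in pts.items(): print(k,tri(c2,[a],c,[b])[0].round(1),"z4:",onz(c,[b],4)[0,:2].round(1))
E
```

```text
[492.5 400.1 541.7]
{'backyaw': np.float32(-7.3187838), 'circ': (620.4, 322.7, 36.4), 'ell': (array([625.2, 331.5]), array([47.3, 76.1])), 'green': array([595.2, 328.9]), 'red': None, 'green_ang': np.float64(13.9)}
{'backyaw': np.float32(-7.1447644), 'circ': (629.0, 441.9, 36.8), 'ell': (array([632.6, 435.7]), array([54.6, 75.8])), 'green': array([604.2, 442.5]), 'red': None, 'green_ang': np.float64(1.4)}
orange [([359.4, 192.5], 636.5), ([362.3, 157.0], 302.0)]
[[475.8 438.1  34. ]]
[[432.8 440.5  34. ]]
red [282.7 115.9] [[384.7 344.   14. ]] [[353.0, 331.0], [350.0, 344.0], [422.0, 358.0], [424.0, 344.0]]
greendot [([364.1, 127.2], array([398.4, 441.7,  34. ]))]
orange [([352.6, 121.5], 513.0), ([354.9, 88.0], 246.0)]
[[476.  438.3  34. ]]
[[433.2 440.4  34. ]]
red [283.   51.8] [[385.1 344.   14. ]] [[352.0, 331.0], [350.0, 344.0], [423.0, 358.0], [425.0, 345.0]]
greendot [([356.9, 59.7], array([398.5, 442.2,  34. ]))]
drv tail [3.530e+02 3.423e+02 1.700e+01 3.000e-01] z4: [349.5 341.1]
drv tip [492.5 364.2  15.3   0.5] z4: [492.5 363.2]
reader nose L [491.1 422.5  29.3   0.9] z4: [491.  424.1]
reader nose R [4.923e+02 4.573e+02 2.990e+01 2.000e-01] z4: [492.3 460.4]
rd tail L [364.9 428.6  21.8   0.7] z4: [360.6 429.2]
rd tail R [365.1 458.9  23.6   1.3] z4: [360.5 460.4]
mat [331.5 497.2  -1.1   0.7] z4: [333.2 495.9]
mat2 [496.4 504.1   9.5   1. ] z4: [496.3 505.6]
mat3 [509.3 290.6   5.1   1.6] z4: [509.4 291.2]
mat4 [346.4 283.1  11.8   0.7] z4: [344.3 281.7]
yfootL [5.831e+02 2.924e+02 1.400e+01 2.000e-01] z4: [584.8 290.2]
yfootR [591.4 361.7  -7.    1.3] z4: [589.4 363.1]
bfootL [588.4 409.7   8.5   2.1] z4: [589.3 408.7]
bfootR [598.8 484.4   1.7   0.7] z4: [598.4 483.7]
```

```bash
cat > rect.py <<'E'
from meas import *
def rectify(im,c,z,x0,x1,y0,y1,s):
    # image u -> +y (right), v -> +x (down)
    Y,X=np.meshgrid(np.arange(y0,y1,1/s),np.arange(x0,x1,1/s))
    uv=proj(c,np.c_[X.ravel(),Y.ravel(),np.full(X.size,z)]).reshape(*X.shape,2).astype(np.float32)
    return cv2.remap(im,uv[...,0],uv[...,1],cv2.INTER_CUBIC)
E
python3 - <<'E'
from rect import *
c,p,R=pickle.load(open("w3.pkl","rb")); im=cv2.imread("pics/w3.png")[:,:,::-1].copy()
s=3.5;x0,y0=560,275
t=rectify(im,c,225,x0,690,y0,500,s);cv2.imwrite("pics/t3.png",t[:,:,::-1])
hsv=cv2.cvtColor(t,cv2.COLOR_RGB2HSV)
g=cv2.medianBlur(cv2.cvtColor(t,cv2.COLOR_RGB2GRAY),5)
h=cv2.HoughCircles(hsv[:,:,1],cv2.HOUGH_GRADIENT,1,250,param1=100,param2=15,minRadius=110,maxRadius=140)
for u,v,rr in h[0]: print("circ",(x0+v/s).round(1),(y0+u/s).round(1),(rr/s).round(1))
E
```

```text
circ 620.4 322.6 35.4
circ 629.6 442.9 36.4
```

View pics/t3.png

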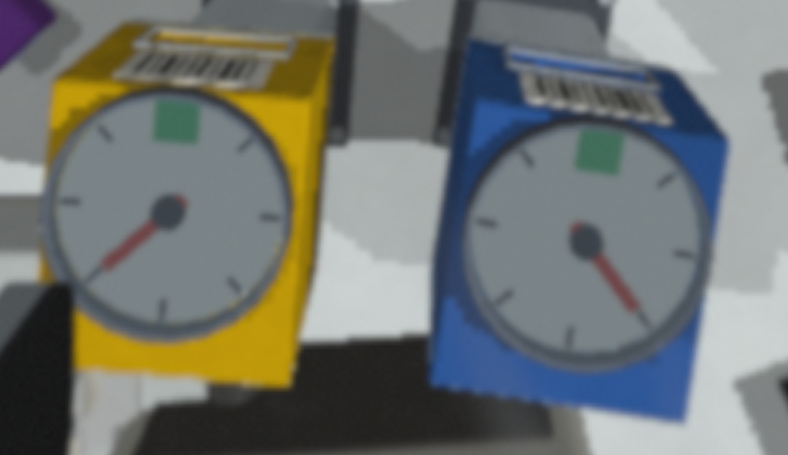

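The dials read as follows. The yellow pointer is 3 clicks below the mark, with the unit's yaw about -4.5°. The blue pointer is 5 clicks below, with yaw about -8.8°. Both point straight at a tick, so neither is poised half-way.

Now I'll go to the reader.

Emit:
drive_tool(plan=[{"x":0.5,"y":0.15,"z":0.5,"ax":0,"ay":0,"az":0.2,"hand":85},{"x":1.2,"y":0.4,"z":1.2,"ax":0,"ay":0,"az":0.47,"hand":85},{"x":1.8,"y":0.6,"z":2,"ax":0,"ay":0,"az":0.47,"hand":85},{"x":2.4,"y":0.8,"z":2.8,"ax":0,"ay":0,"az":0.47,"hand":80},{"x":2.68,"y":0.8,"z":3.7,"ax":0,"ay":0,"az":0.47,"hand":70},{"x":2.68,"y":0.8,"z":4.6,"ax":0,"ay":0,"az":0.47,"hand":70},{"x":2.68,"y":0.8,"z":5.5,"ax":0,"ay":0,"az":0.47,"hand":70},{"x":2.68,"y":0.8,"z":6.0,"ax":0,"ay":0,"az":0.47,"hand":70}])

```text
clock: 2.55
eef_pos: [426.7, 438.9, 97.6]
tcp_rot: [-3.138, -0.003, 3.094]
contact_force: [1.1, -0.4, 0.2]
opening: 0.816
grasp_force: 0.0
```

Emit:
drive_tool(plan=[{"x":0,"y":0,"z":0.6,"ax":0,"ay":0,"az":0,"hand":70},{"x":0,"y":0,"z":1.2,"ax":0,"ay":0,"az":0,"hand":70},{"x":0,"y":0,"z":1.7,"ax":0,"ay":0,"az":0,"hand":70},{"x":0,"y":0,"z":1.88,"ax":0,"ay":0,"az":0,"hand":60},{"x":0,"y":0,"z":1.88,"ax":0,"ay":0,"az":0,"hand":45},{"x":0,"y":0,"z":1.88,"ax":0,"ay":0,"az":0,"hand":25},{"x":0,"y":0,"z":1.88,"ax":0,"ay":0,"az":0,"hand":25},{"x":0,"y":0,"z":1.88,"ax":0,"ay":0,"az":0,"hand":25}], grip_force=80)

```text
clock: 3.35
eef_pos: [430.2, 441.1, 8.5]
tcp_rot: [3.14, 0.001, 3.093]
contact_force: [0.0, 0.3, -1.0]
opening: 0.382
grasp_force: 79.3
```

Emit:
drive_tool(plan=[{"x":0,"y":0,"z":-0.3,"ax":0,"ay":0,"az":0,"hand":25},{"x":0,"y":0,"z":-0.9,"ax":0,"ay":0,"az":0,"hand":25},{"x":0,"y":0,"z":-1.7,"ax":0,"ay":0,"az":0,"hand":25},{"x":-0.2,"y":0.2,"z":-2.5,"ax":0,"ay":0,"az":0.4,"hand":25},{"x":-0.4,"y":0.4,"z":-3.2,"ax":0,"ay":0,"az":0.8,"hand":25},{"x":-0.55,"y":0.59,"z":-3.56,"ax":0,"ay":0,"az":1.0,"hand":25},{"x":-0.55,"y":0.59,"z":-3.56,"ax":0,"ay":0,"az":1.0,"hand":25},{"x":-0.55,"y":0.59,"z":-3.56,"ax":0,"ay":0,"az":1.0,"hand":25}])

```text
clock: 4.15
eef_pos: [458.2, 468.2, 185.5]
tcp_rot: [-3.142, -0.0, 2.989]
contact_force: [-0.3, -0.2, -1.4]
opening: 0.386
grasp_force: 79.6
```

```bash
python3 - <<'E'
from h import *
p,R=pose();print(p.round(1),monitor.sense()["opening"],monitor.sense()["grasp_force"],monitor.sense()["tcp_rot"])
C={n:imaging.camera_info(n) for n in("scene","side")}
I={n:imaging.grab_frame(n) for n in C}
a=np.hstack([cv2.resize(I[n][y:y+160,x:x+190],None,fx=2.1,fy=2.1,interpolation=2) for n,x,y in(("scene",260,120),("side",280,170))])
cv2.imwrite("pics/b1.png",a[:,:,::-1])
for n in C: cv2.imwrite(f"pics/b1_{n}.png",I[n][:,:,::-1])
E
```

```text
[458.2 468.2 185.5] 0.3859309532033307 79.64649796485901 [-3.14157108e+00 -2.50424288e-05  2.98869414e+00]
```

View pics/b1.png

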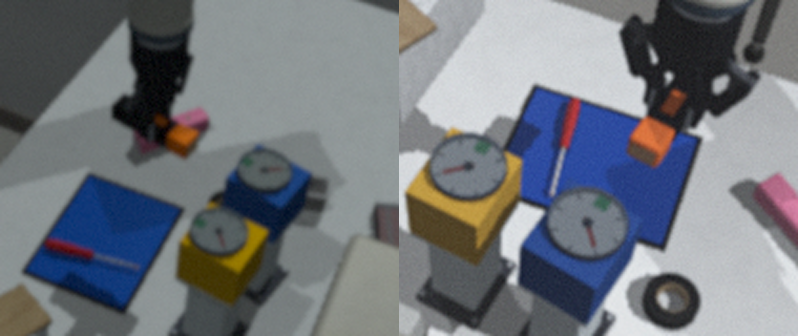

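The reader is in the gripper, level and facing blue. I'll check the nose numerically.

```bash
python3 - <<'E'
from h import *
C={n:imaging.camera_info(n) for n in("scene","side")}
S=lambda u,v:(260+u/2.1,120+v/2.1); D=lambda u,v:(280+(u-399)/2.1,170+v/2.1)
for n,b in(("scene",(330,150,370,200)),("side",(385,200,430,255))):
    I=cv2.imread(f"pics/b1_{n}.png")[:,:,::-1].copy()
    for c in blobs(I,(3,130,100),(18,255,255),b,15): print(n,np.round(cen(c),1),cv2.contourArea(c),cv2.approxPolyDP(c,2,True).reshape(-1,2).tolist())
# expected nose corner projections
cx,cy,cz=456.2,468.5,196; ps=np.radians(-8.8);f=np.array([np.cos(ps),np.sin(ps),0]);l=np.array([-f[1],f[0],0])
for sy in(17,-17):
  for sz in(15,-15):
    X=np.array([cx,cy,cz])+65*f+sy*l+[0,0,sz]; print(sy,sz,X.round(0),[proj(C[n],X)[0].round(1).tolist() for n in C])
E
```

```text
scene [347.3 183.9] 85.5 [[344, 179], [341, 185], [349, 189], [354, 182]]
side [400.8 234.8] 230.0 [[397, 226], [391, 237], [402, 243], [401, 248], [411, 232]]
17 15 [523. 475. 211.] [[354.4, 182.1], [404.0, 242.3]]
17 -15 [523. 475. 181.] [[353.6, 189.4], [401.6, 250.6]]
-17 15 [518. 442. 211.] [[347.4, 188.9], [388.8, 234.3]]
-17 -15 [518. 442. 181.] [[346.8, 196.2], [386.9, 242.8]]
```

Emit:
drive_tool(plan=[{"x":0,"y":0,"z":0,"ax":0,"ay":0,"az":0,"hand":25},{"x":0,"y":0,"z":0,"ax":0,"ay":0,"az":0,"hand":25},{"x":0,"y":0,"z":0,"ax":0,"ay":0,"az":0,"hand":25},{"x":0,"y":0,"z":0,"ax":0,"ay":0,"az":0,"hand":25},{"x":0,"y":0,"z":0,"ax":0,"ay":0,"az":0,"hand":25},{"x":0,"y":0,"z":0,"ax":0,"ay":0,"az":0,"hand":25},{"x":0,"y":0,"z":0,"ax":0,"ay":0,"az":0,"hand":25},{"x":0,"y":0,"z":0,"ax":0,"ay":0,"az":0,"hand":25}])

```text
clock: 5.05
eef_pos: [458.6, 468.7, 185.3]
tcp_rot: [3.142, 0.0, 2.988]
contact_force: [-0.2, -0.1, -1.8]
opening: 0.38
grasp_force: 79.6
```

Emit:
drive_tool(plan=[{"x":0,"y":0,"z":0,"ax":0,"ay":0,"az":0,"hand":25},{"x":0,"y":0,"z":0,"ax":0,"ay":0,"az":0,"hand":25},{"x":0,"y":0,"z":0,"ax":0,"ay":0,"az":0,"hand":25},{"x":0,"y":0,"z":0,"ax":0,"ay":0,"az":0,"hand":25},{"x":0,"y":0,"z":0,"ax":0,"ay":0,"az":0,"hand":25},{"x":0,"y":0,"z":0,"ax":0,"ay":0,"az":0,"hand":25},{"x":0,"y":0,"z":0,"ax":0,"ay":0,"az":0,"hand":25},{"x":0,"y":0,"z":0,"ax":0,"ay":0,"az":0,"hand":25}])

```text
clock: 5.85
eef_pos: [458.6, 468.7, 185.3]
tcp_rot: [3.142, -0.0, 2.988]
contact_force: [-0.2, 0.4, -0.9]
opening: 0.379
grasp_force: 79.6
```

Emit:
drive_tool(plan=[{"x":0,"y":0,"z":0,"ax":0,"ay":0,"az":0,"hand":25},{"x":0,"y":0,"z":0,"ax":0,"ay":0,"az":0,"hand":25},{"x":0,"y":0,"z":0,"ax":0,"ay":0,"az":0,"hand":25},{"x":0,"y":0,"z":0,"ax":0,"ay":0,"az":0,"hand":25},{"x":0,"y":0,"z":0,"ax":0,"ay":0,"az":0,"hand":25},{"x":0,"y":0,"z":0,"ax":0,"ay":0,"az":0,"hand":25},{"x":0,"y":0,"z":0,"ax":0,"ay":0,"az":0,"hand":25},{"x":0,"y":0,"z":0,"ax":0,"ay":0,"az":0,"hand":25}])

```text
clock: 6.65
eef_pos: [458.6, 468.7, 185.3]
tcp_rot: [3.142, 0.0, 2.988]
contact_force: [0.5, 0.2, -1.2]
opening: 0.378
grasp_force: 79.6
```

Emit:
drive_tool(plan=[{"x":-0.03,"y":-0.3,"z":0,"ax":0,"ay":0,"az":-0.1,"hand":25},{"x":-0.08,"y":-0.9,"z":0,"ax":0,"ay":0,"az":-0.3,"hand":25},{"x":-0.13,"y":-1.6,"z":0,"ax":0,"ay":0,"az":-0.5,"hand":25},{"x":-0.18,"y":-2.3,"z":0,"ax":0,"ay":0,"az":-0.65,"hand":25},{"x":-0.21,"y":-2.64,"z":0,"ax":0,"ay":0,"az":-0.72,"hand":25},{"x":-0.21,"y":-2.64,"z":0,"ax":0,"ay":0,"az":-0.72,"hand":25},{"x":-0.21,"y":-2.64,"z":0,"ax":0,"ay":0,"az":-0.72,"hand":25},{"x":-0.21,"y":-2.64,"z":0,"ax":0,"ay":0,"az":-0.72,"hand":25}])

```text
clock: 7.45
eef_pos: [449.1, 337.3, 185.5]
tcp_rot: [3.141, 0.0, 3.064]
contact_force: [0.5, 0.3, -0.6]
opening: 0.384
grasp_force: 79.7
```

Emit:
drive_tool(plan=[{"x":0,"y":0,"z":0,"ax":0,"ay":0,"az":0,"hand":25},{"x":0,"y":0,"z":0,"ax":0,"ay":0,"az":0,"hand":25},{"x":0,"y":0,"z":0,"ax":0,"ay":0,"az":0,"hand":25},{"x":0,"y":0,"z":0,"ax":0,"ay":0,"az":0,"hand":25},{"x":0,"y":0,"z":0,"ax":0,"ay":0,"az":0,"hand":25},{"x":0,"y":0,"z":0,"ax":0,"ay":0,"az":0,"hand":25},{"x":0,"y":0,"z":0,"ax":0,"ay":0,"az":0,"hand":25},{"x":0,"y":0,"z":0,"ax":0,"ay":0,"az":0,"hand":25}])

```text
clock: 8.25
eef_pos: [448.8, 336.6, 185.3]
tcp_rot: [3.142, 0.0, 3.063]
contact_force: [-0.3, -0.4, -0.9]
opening: 0.38
grasp_force: 79.7
```

Emit:
drive_tool(plan=[{"x":0,"y":0,"z":0,"ax":0,"ay":0,"az":0,"hand":25},{"x":0,"y":0,"z":0,"ax":0,"ay":0,"az":0,"hand":25},{"x":0,"y":0,"z":0,"ax":0,"ay":0,"az":0,"hand":25},{"x":0,"y":0,"z":0,"ax":0,"ay":0,"az":0,"hand":25},{"x":0,"y":0,"z":0,"ax":0,"ay":0,"az":0,"hand":25},{"x":0,"y":0,"z":0,"ax":0,"ay":0,"az":0,"hand":25},{"x":0,"y":0,"z":0,"ax":0,"ay":0,"az":0,"hand":25},{"x":0,"y":0,"z":0,"ax":0,"ay":0,"az":0,"hand":25}])

```text
clock: 9.05
eef_pos: [448.8, 336.6, 185.3]
tcp_rot: [-3.142, 0.0, 3.063]
contact_force: [-0.3, -0.0, -0.8]
opening: 0.382
grasp_force: 55.1
```

Emit:
drive_tool(plan=[{"x":0,"y":0,"z":0,"ax":0,"ay":0,"az":0,"hand":25},{"x":0,"y":0,"z":0,"ax":0,"ay":0,"az":0,"hand":25},{"x":0,"y":0,"z":0,"ax":0,"ay":0,"az":0,"hand":25},{"x":0,"y":0,"z":0,"ax":0,"ay":0,"az":0,"hand":25},{"x":0,"y":0,"z":0,"ax":0,"ay":0,"az":0,"hand":25},{"x":0,"y":0,"z":0,"ax":0,"ay":0,"az":0,"hand":25},{"x":0,"y":0,"z":0,"ax":0,"ay":0,"az":0,"hand":25},{"x":0,"y":0,"z":0,"ax":0,"ay":0,"az":0,"hand":25}])

```text
clock: 9.85
eef_pos: [448.8, 336.6, 185.3]
tcp_rot: [-3.142, -0.0, 3.063]
contact_force: [-0.3, 0.2, -0.8]
opening: 0.385
grasp_force: 83.7
```

```bash
python3 - <<'E'
from h import *
p,R=pose();print(p.round(1),monitor.sense()["tcp_rot"])
C={n:imaging.camera_info(n) for n in("scene","side")}
cx,cy,cz=p[0]-2,p[1],p[2]+10.5; ps=np.radians(-4.5);f=np.array([np.cos(ps),np.sin(ps),0]);l=np.array([-f[1],f[0],0])
for n in C:
    I=imaging.grab_frame(n)
    X=[np.array([cx,cy,cz])+65*f+sy*l+[0,0,sz] for sy in(17,-17) for sz in(15,-15)]
    q=proj(C[n],X);print(n,q.round(0).tolist())
    x,y=q.mean(0).astype(int)
    for c in blobs(I,(3,130,60),(18,255,255),(x-20,y-25,x+25,y+18),15)[:2]: print(np.round(cen(c),1),cv2.contourArea(c),cv2.approxPolyDP(c,2,True).reshape(-1,2).tolist())
E
```

```text
[448.8 336.6 185.3] [-3.14157849e+00 -5.05669433e-05  3.06340181e+00]
scene [[330.0, 210.0], [330.0, 217.0], [323.0, 218.0], [323.0, 225.0]]
[321.5 214.6] 147.5 [[318, 208], [315, 218], [324, 222], [329, 211]]
side [[347.0, 217.0], [346.0, 225.0], [332.0, 210.0], [332.0, 219.0]]
[344.9 210.3] 222.5 [[342, 201], [335, 213], [343, 216], [347, 222], [354, 207]]
[352.6 195.2] 38.5 [[358, 192], [352, 192], [348, 197], [353, 199]]
```

The grip slackened for a moment during the hold, but the nose is still on target. I'll hold a little longer so the reading is certain.

Emit:
drive_tool(plan=[{"x":0,"y":0,"z":0,"ax":0,"ay":0,"az":0,"hand":25},{"x":0,"y":0,"z":0,"ax":0,"ay":0,"az":0,"hand":25},{"x":0,"y":0,"z":0,"ax":0,"ay":0,"az":0,"hand":25},{"x":0,"y":0,"z":0,"ax":0,"ay":0,"az":0,"hand":25},{"x":0,"y":0,"z":0,"ax":0,"ay":0,"az":0,"hand":25},{"x":0,"y":0,"z":0,"ax":0,"ay":0,"az":0,"hand":25},{"x":0,"y":0,"z":0,"ax":0,"ay":0,"az":0,"hand":25},{"x":0,"y":0,"z":0,"ax":0,"ay":0,"az":0,"hand":25}])

```text
clock: 10.75
eef_pos: [448.8, 336.6, 185.3]
tcp_rot: [-3.142, -0.0, 3.063]
contact_force: [-0.5, -0.2, -1.1]
opening: 0.379
grasp_force: 83.7
```

Emit:
drive_tool(plan=[{"x":0,"y":0,"z":0,"ax":0,"ay":0,"az":0,"hand":25},{"x":0,"y":0,"z":0,"ax":0,"ay":0,"az":0,"hand":25},{"x":0,"y":0,"z":0,"ax":0,"ay":0,"az":0,"hand":25},{"x":0,"y":0,"z":0,"ax":0,"ay":0,"az":0,"hand":25},{"x":0,"y":0,"z":0,"ax":0,"ay":0,"az":0,"hand":25},{"x":0,"y":0,"z":0,"ax":0,"ay":0,"az":0,"hand":25},{"x":0,"y":0,"z":0,"ax":0,"ay":0,"az":0,"hand":25},{"x":0,"y":0,"z":0,"ax":0,"ay":0,"az":0,"hand":25}])

```text
clock: 11.55
eef_pos: [448.8, 336.6, 185.3]
tcp_rot: [3.142, 0.0, 3.063]
contact_force: [1.2, -0.5, -1.4]
opening: 0.384
grasp_force: 83.7
```

Emit:
drive_tool(plan=[{"x":0,"y":0,"z":0,"ax":0,"ay":0,"az":0,"hand":25},{"x":0,"y":0,"z":0,"ax":0,"ay":0,"az":0,"hand":25},{"x":0,"y":0,"z":0,"ax":0,"ay":0,"az":0,"hand":25},{"x":0,"y":0,"z":0,"ax":0,"ay":0,"az":0,"hand":25},{"x":0,"y":0,"z":0,"ax":0,"ay":0,"az":0,"hand":25},{"x":0,"y":0,"z":0,"ax":0,"ay":0,"az":0,"hand":25},{"x":0,"y":0,"z":0,"ax":0,"ay":0,"az":0,"hand":25},{"x":0,"y":0,"z":0,"ax":0,"ay":0,"az":0,"hand":25}])

```text
clock: 12.35
eef_pos: [448.8, 336.6, 185.3]
tcp_rot: [-3.142, -0.0, 3.064]
contact_force: [0.1, -0.2, -1.7]
opening: 0.38
grasp_force: 83.7
```

Emit:
drive_tool(plan=[{"x":0.1,"y":0.4,"z":0,"ax":0,"ay":0,"az":0,"hand":25},{"x":0.3,"y":1.1,"z":0.3,"ax":0,"ay":0,"az":-0.1,"hand":25},{"x":0.5,"y":1.8,"z":0.8,"ax":0,"ay":0,"az":-0.28,"hand":25},{"x":0.55,"y":2.27,"z":1.4,"ax":0,"ay":0,"az":-0.28,"hand":25},{"x":0.55,"y":2.27,"z":2.1,"ax":0,"ay":0,"az":-0.28,"hand":25},{"x":0.55,"y":2.27,"z":2.8,"ax":0,"ay":0,"az":-0.28,"hand":25},{"x":0.55,"y":2.27,"z":3.2,"ax":0,"ay":0,"az":-0.28,"hand":25},{"x":0.55,"y":2.27,"z":3.35,"ax":0,"ay":0,"az":-0.28,"hand":25}])

```text
clock: 13.15
eef_pos: [429.0, 450.8, 15.3]
tcp_rot: [-3.139, -0.003, 3.093]
contact_force: [-0.0, 0.0, -2.3]
opening: 0.378
grasp_force: 84.0
```

Emit:
drive_tool(plan=[{"x":0,"y":0,"z":0.1,"ax":0,"ay":0,"az":0,"hand":25},{"x":0,"y":0,"z":0.17,"ax":0,"ay":0,"az":0,"hand":25},{"x":0,"y":0,"z":0.17,"ax":0,"ay":0,"az":0,"hand":25},{"x":0,"y":0,"z":0.17,"ax":0,"ay":0,"az":0,"hand":38},{"x":0,"y":0,"z":0.17,"ax":0,"ay":0,"az":0,"hand":50},{"x":0,"y":0,"z":0.17,"ax":0,"ay":0,"az":0,"hand":60},{"x":0,"y":0,"z":-0.1,"ax":0,"ay":0,"az":0,"hand":65},{"x":0,"y":0,"z":-0.6,"ax":0,"ay":0,"az":0,"hand":65}])

```text
clock: 13.95
eef_pos: [429.4, 451.0, 47.5]
tcp_rot: [-3.139, -0.002, 3.093]
contact_force: [1.2, -0.8, -0.6]
opening: 0.761
grasp_force: 0.0
```

Emit:
drive_tool(plan=[{"x":0,"y":0,"z":-0.8,"ax":0,"ay":0,"az":0,"hand":65},{"x":-0.2,"y":-0.4,"z":-1.7,"ax":0,"ay":0,"az":0,"hand":60},{"x":-0.5,"y":-0.9,"z":-2.6,"ax":0,"ay":0,"az":0,"hand":60},{"x":-0.7,"y":-1.4,"z":-3.5,"ax":0,"ay":0,"az":0,"hand":60},{"x":-0.7,"y":-1.4,"z":-4.2,"ax":0,"ay":0,"az":0,"hand":60},{"x":-0.7,"y":-1.4,"z":-4.2,"ax":0,"ay":0,"az":0,"hand":60},{"x":-0.7,"y":-1.4,"z":-4.2,"ax":0,"ay":0,"az":0,"hand":60},{"x":-0.7,"y":-1.4,"z":-4.2,"ax":0,"ay":0,"az":0,"hand":60}])

```text
clock: 14.75
eef_pos: [461.1, 380.0, 257.2]
tcp_rot: [-3.141, -0.001, 3.093]
contact_force: [-0.1, 0.7, -1.0]
opening: 0.703
grasp_force: 0.0
```

```bash
cat > mat.py <<'E'
from rect import *
def look(name):
    p,R=pose(); c=imaging.camera_info("wrist"); I=imaging.grab_frame("wrist")
    cv2.imwrite(f"pics/{name}.png",I[:,:,::-1]);pickle.dump((c,p,R),open(name+".pkl","wb")); print("tcp",p.round(1))
    return I,c
def things(I,c):
    s=4;x0,y0=320,270
    t=rectify(I,c,14,x0,520,y0,520,s)
    for n,rg in(("red",(((0,140,60),(7,255,255)),((170,140,60),(180,255,255)))),):
        b=max(sum([blobs(t,lo,hi,None,200) for lo,hi in rg],[]),key=cv2.contourArea)
        (w)=cv2.minAreaRect(b);q=cv2.boxPoints(w)/s; P=np.c_[x0+q[:,1],y0+q[:,0]]
        vx,vy,_,_=cv2.fitLine(b,cv2.DIST_L2,0,.01,.01).ravel(); 
        print("handle centre",(x0+w[0][1]/s).__round__(1),(y0+w[0][0]/s).__round__(1),"size",np.round(np.array(w[1])/s,1),"yaw",np.degrees(np.arctan(vx/vy)).round(1))
    t=rectify(I,c,34,x0,520,y0,520,s)
    for b in blobs(t,(8,150,110),(18,255,255),None,500)[:3]:
        u,v=cen(b);print("orange",round(x0+v/s,1),round(y0+u/s,1),cv2.contourArea(b)/s/s)
    for b in blobs(t,(55,90,50),(85,255,255),None,50)[:2]:
        u,v=cen(b);print("dot",round(x0+v/s,1),round(y0+u/s,1))
E
python3 - <<'E'
from mat import *
I,c=look("w4"); things(I,c)
E
```

```text
tcp [461.1 380.  257.2]
handle centre 387.4 344.5 size [74.2 13.9] yaw 11.2
orange 476.2 448.2 1070.09375
orange 434.3 451.7 485.34375
dot 399.4 453.1
```

View pics/w4.png

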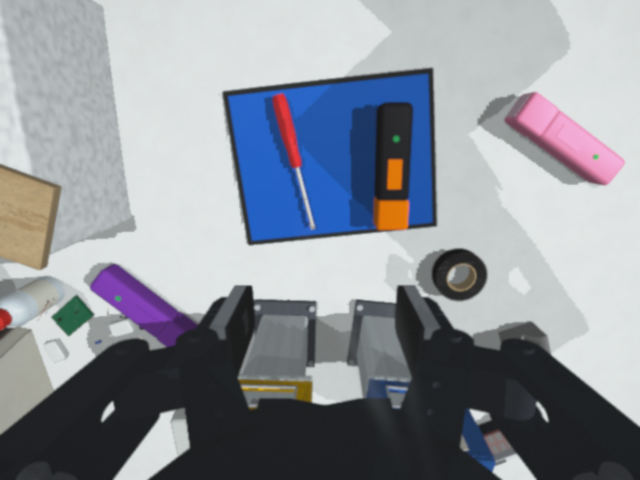

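The driver's handle is centred at pixel (287,130) and the reader's nose is at (392,215), with both lying on the mat. Next I'll grip the driver's handle 18 mm behind its middle.

Emit:
drive_tool(plan=[{"x":0.2,"y":-0.1,"z":0.3,"ax":0,"ay":0,"az":-0.6,"hand":50},{"x":0.5,"y":-0.3,"z":0.9,"ax":0,"ay":0,"az":-1.4,"hand":50},{"x":0.8,"y":-0.5,"z":1.7,"ax":0,"ay":0,"az":-2.3,"hand":50},{"x":1.11,"y":-0.7,"z":2.5,"ax":0,"ay":0,"az":-2.3,"hand":45},{"x":1.11,"y":-0.7,"z":3.3,"ax":0,"ay":0,"az":-2.3,"hand":45},{"x":1.11,"y":-0.7,"z":4.0,"ax":0,"ay":0,"az":-2.3,"hand":45},{"x":1.11,"y":-0.7,"z":4.5,"ax":0,"ay":0,"az":-2.3,"hand":45},{"x":1.11,"y":-0.7,"z":4.7,"ax":0,"ay":0,"az":-2.3,"hand":45}])

```text
clock: 15.6
eef_pos: [402.3, 346.5, 19.3]
tcp_rot: [-3.139, -0.005, -2.949]
contact_force: [-0.1, 0.1, 0.1]
opening: 0.525
grasp_force: 0.0
```

Emit:
drive_tool(plan=[{"x":0,"y":0,"z":0,"ax":0,"ay":0,"az":0,"hand":45},{"x":0,"y":0,"z":0,"ax":0,"ay":0,"az":0,"hand":45}])

```text
clock: 15.8
eef_pos: [404.8, 348.3, 23.2]
tcp_rot: [3.142, 0.0, -2.949]
contact_force: [0.3, -0.1, 0.3]
opening: 0.528
grasp_force: 0.0
```

Emit:
drive_tool(plan=[{"x":0,"y":0,"z":0.2,"ax":0,"ay":0,"az":0,"hand":45},{"x":0,"y":0,"z":0.37,"ax":0,"ay":0,"az":0,"hand":40},{"x":0,"y":0,"z":0.37,"ax":0,"ay":0,"az":0,"hand":30},{"x":0,"y":0,"z":0.37,"ax":0,"ay":0,"az":0,"hand":20},{"x":0,"y":0,"z":0.37,"ax":0,"ay":0,"az":0,"hand":5},{"x":0,"y":0,"z":0.37,"ax":0,"ay":0,"az":0,"hand":5},{"x":0,"y":0,"z":0.37,"ax":0,"ay":0,"az":0,"hand":5},{"x":0,"y":0,"z":0.37,"ax":0,"ay":0,"az":0,"hand":5}], grip_force=110)

```text
clock: 16.6
eef_pos: [404.8, 348.1, 4.8]
tcp_rot: [3.141, 0.0, -2.95]
contact_force: [-0.9, -1.0, 5.3]
opening: 0.14
grasp_force: 108.3
```

Emit:
drive_tool(plan=[{"x":0,"y":0,"z":-0.3,"ax":0,"ay":0,"az":0,"hand":5},{"x":0,"y":0,"z":-1.0,"ax":0,"ay":0,"az":0,"hand":5},{"x":0,"y":0,"z":-1.9,"ax":0,"ay":0,"az":0.3,"hand":5},{"x":-0.3,"y":0.3,"z":-2.6,"ax":0,"ay":0,"az":1.1,"hand":5},{"x":-0.8,"y":0.8,"z":-3.06,"ax":0,"ay":0,"az":1.9,"hand":5},{"x":-1.4,"y":1.4,"z":-3.06,"ax":0,"ay":0,"az":2.7,"hand":5},{"x":-1.9,"y":1.8,"z":-3.06,"ax":0,"ay":0,"az":3.3,"hand":5},{"x":-2.07,"y":1.97,"z":-3.06,"ax":0,"ay":0,"az":3.3,"hand":5}])

```text
clock: 17.4
eef_pos: [489.1, 466.6, 157.6]
tcp_rot: [3.14, 0.001, 2.987]
contact_force: [-0.4, 0.2, 0.1]
opening: 0.14
grasp_force: 107.8
```

Emit:
drive_tool(plan=[{"x":0,"y":0,"z":0,"ax":0,"ay":0,"az":0,"hand":5},{"x":0,"y":0,"z":0,"ax":0,"ay":0,"az":0,"hand":5},{"x":0,"y":0,"z":0,"ax":0,"ay":0,"az":0,"hand":5}])

```text
clock: 17.7
eef_pos: [486.4, 463.2, 156.9]
tcp_rot: [-3.14, -0.001, 2.988]
contact_force: [-0.1, -0.4, -0.9]
opening: 0.137
grasp_force: 107.8
```

```bash
python3 - <<'E'
from h import *
p,R=pose();print(p.round(1))
C={n:imaging.camera_info(n) for n in("scene","side")}
psi=monitor.sense()["tcp_rot"][2]-np.pi; f=np.array([np.cos(psi),np.sin(psi),0])
tip=p+89.2*f+[0,0,7.2]; A=np.array([629.3,442.6,0]);n=np.array([-.988,.153,0]); slot=A+34*n+[0,0,165]
print("tip",tip.round(1),"slot",slot.round(1))
o=[]
for k in C:
    I=imaging.grab_frame(k);cv2.imwrite(f"pics/d1_{k}.png",I[:,:,::-1])
    q=proj(C[k],[tip,tip-70*f,slot]);print(k,q.round(1).tolist())
    x,y=q[0].astype(int)-[45,40]; o.append(cv2.resize(I[y:y+80,x:x+90],None,fx=4.4,fy=4.4,interpolation=2)); print("crop",x,y)
cv2.imwrite("pics/d1.png",np.hstack(o)[:,:,::-1])
E
```

```text
[486.4 463.2 156.9]
tip [574.6 449.6 164.1] slot [595.7 447.8 165. ]
scene [[365.3, 205.7], [345.4, 194.6], [371.8, 208.7]]
crop 320 165
side [[379.6, 269.9], [396.3, 246.0], [375.0, 277.6]]
crop 334 229
```

View pics/d1.png

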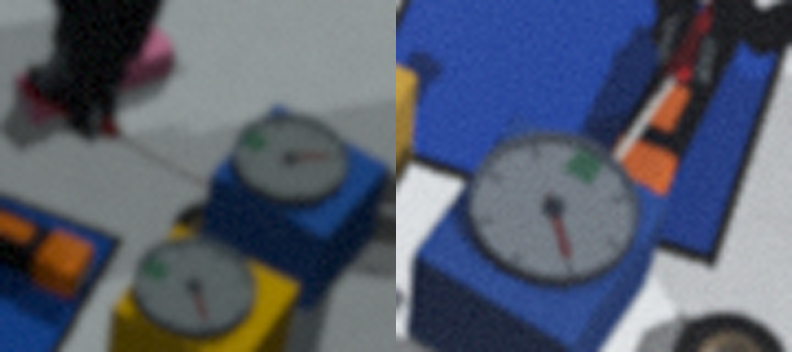

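In both views the shank lies where predicted to within a pixel. Now the first stroke on blue.

Emit:
drive_tool(plan=[{"x":-0.2,"y":0.03,"z":-0.02,"ax":0,"ay":0,"az":0,"hand":5},{"x":-0.4,"y":0.03,"z":-0.02,"ax":0,"ay":0,"az":0,"hand":5},{"x":-0.6,"y":0.03,"z":-0.02,"ax":0,"ay":0,"az":0,"hand":5},{"x":-0.72,"y":0.03,"z":-0.02,"ax":0,"ay":0,"az":0,"hand":5},{"x":-0.72,"y":0.03,"z":-0.02,"ax":0,"ay":0,"az":0,"hand":5},{"x":-0.72,"y":0.1,"z":-0.02,"ax":0,"ay":0,"az":0,"hand":5},{"x":-0.72,"y":0.2,"z":-0.02,"ax":0,"ay":0,"az":0,"hand":5}])

```text
clock: 18.5
eef_pos: [524.6, 467.9, 158.0]
tcp_rot: [-3.139, 0.0, 2.987]
contact_force: [3.7, -8.1, -0.6]
opening: 0.14
grasp_force: 108.1
```

Emit:
drive_tool(plan=[{"x":0,"y":0.07,"z":0,"ax":0,"ay":0,"az":0,"hand":5},{"x":0,"y":0.14,"z":0,"ax":0,"ay":0,"az":0,"hand":5},{"x":0,"y":0.2,"z":0,"ax":0,"ay":0,"az":0,"hand":5},{"x":0,"y":0.2,"z":0,"ax":0,"ay":0,"az":0,"hand":5},{"x":0,"y":0.2,"z":0,"ax":0,"ay":0,"az":0,"hand":5}])

```text
clock: 19.0
eef_pos: [525.9, 479.4, 158.4]
tcp_rot: [3.141, 0.0, 2.989]
contact_force: [-1.0, 0.9, 0.2]
opening: 0.14
grasp_force: 108.1
```

```bash
cat > ptr.py <<'E'
from h import *
A={"b":np.array([629.3,442.6]),"y":np.array([620.5,323.0])};YAW={"b":-8.8,"y":-4.5}
def ptr():
    "pointer angle (deg, 0 = green mark) of each unit from the fixed cameras"
    for k in("side","scene"):
        c=imaging.camera_info(k);I=imaging.grab_frame(k)
        hsv=cv2.cvtColor(I,cv2.COLOR_RGB2HSV)
        for u in A:
            th=np.linspace(0,2*np.pi,60);ring=np.c_[A[u][0]+31*np.cos(th),A[u][1]+31*np.sin(th),np.full(60,226)]
            q=proj(c,ring);m=np.zeros(I.shape[:2],np.uint8);cv2.fillPoly(m,[q.astype(np.int32)],255)
            S=I.astype(int);red=((S[...,0]-np.maximum(S[...,1],S[...,2]))>18)&(m>0)
            P=np.argwhere(red)[:,::-1]
            if len(P)<3: print(k,u,"none",len(P));continue
            X=onz(c,P,226)[:,:2]-A[u]; X=X[np.hypot(*X.T)>5]; v=X.mean(0)
            front=YAW[u]; a=np.degrees(np.arctan2(v[1],-v[0]))+front
            print(k,u,"ptr",round((a+180)%360-180,0),len(P), "r",np.hypot(*v).round(0))
E
python3 -c "
from ptr import *
p,R=pose();print(p.round(1),monitor.sense()['contact_force'].round(1));ptr()"
```

```text
[525.9 479.4 158.4] [-1.   0.9  0.2]
side b ptr 156.0 5 r 16.0
side y ptr -144.0 3 r 18.0
scene b none 0
scene y none 0
```

```bash
sed -i 's/)>18)/)>TH)/; s/^A=/TH=9\nA=/; s/>5\]/>8]/' ptr.py; python3 -c "
from ptr import *
ptr()
I=imaging.grab_frame('side');J=imaging.grab_frame('scene')
cv2.imwrite('pics/s1.png',np.hstack([cv2.resize(I[225:325,290:400],None,fx=3.6,fy=3.6,interpolation=2),cv2.resize(J[180:280,330:440],None,fx=3.6,fy=3.6,interpolation=2)])[:,:,::-1])"
```

```text
side b ptr 157.0 16 r 17.0
side y ptr -144.0 16 r 16.0
scene b none 0
scene y none 0
```

View pics/s1.png

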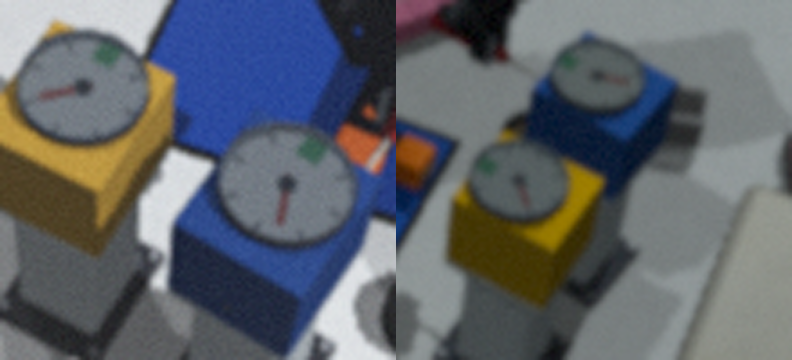

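In the side view the blue pointer stands about half-way between two ticks, so the blade tip lags a little. I'll turn the tool slightly so the tip finishes the stroke.

Emit:
drive_tool(plan=[{"x":0,"y":0,"z":0,"ax":0,"ay":0,"az":-0.2,"hand":5},{"x":0,"y":0,"z":0,"ax":0,"ay":0,"az":-0.4,"hand":5},{"x":0,"y":0,"z":0,"ax":0,"ay":0,"az":-0.4,"hand":5},{"x":0,"y":0,"z":0,"ax":0,"ay":0,"az":-0.4,"hand":5}])

```text
clock: 19.7
eef_pos: [526.2, 478.3, 158.2]
tcp_rot: [-3.141, -0.0, 3.03]
contact_force: [-0.5, -1.8, -1.0]
opening: 0.141
grasp_force: 108.2
```

```bash
python3 -c "
from ptr import *
p,R=pose();print(p.round(1),monitor.sense()['contact_force'].round(1));ptr()"
```

```text
[526.2 478.3 158.2] [-0.5 -1.8 -1. ]
side b ptr 157.0 16 r 17.0
side y ptr -145.0 13 r 16.0
scene b none 0
scene y none 1
```

```bash
python3 - <<'E'
import ptr
from ptr import *
class F:
    camera_info=staticmethod(imaging.camera_info)
    grab_frame=staticmethod(lambda n:cv2.imread(f"pics/{n}0.png")[:,:,::-1].copy())
ptr.imaging=F; ptr.ptr()
E
```

```text
Traceback (most recent call last):
AttributeError: 'function' object has no attribute 'ptr'
```

```bash
python3 - <<'E'
import importlib
m=importlib.import_module("ptr"); im=m.imaging; cv2=m.cv2
class F:
    camera_info=staticmethod(im.camera_info)
    grab_frame=staticmethod(lambda n:cv2.imread(f"pics/{n}0.png")[:,:,::-1].copy())
m.imaging=F; m.ptr()
E
```

```text
side b ptr 138.0 13 r 17.0
side y ptr -144.0 13 r 16.0
scene b none 0
scene y none 1
```

```bash
cat > shank.py <<'E'
from ptr import *
def shank():
    p,R=pose();psi=monitor.sense()["tcp_rot"][2]-np.pi;f=np.array([np.cos(psi),np.sin(psi),0])
    o=p+[0,0,7.2]; print("tcp",p.round(1),"toolyaw",np.degrees((psi+np.pi)%(2*np.pi)-np.pi).round(1))
    for k in("side","scene"):
        c=imaging.camera_info(k);I=imaging.grab_frame(k).astype(int)
        q=proj(c,[o+22*f,o+(68)*f]);m=np.zeros(I.shape[:2],np.uint8);cv2.line(m,*[tuple(map(int,a.round())) for a in q],255,9)
        sat=I.max(2)-I.min(2);V=I.max(2)
        print(k,"line",q.round(0).tolist())
        for thr in (70,100):
            P=np.argwhere((m>0)&(sat<45)&(V>thr))[:,::-1]
            if len(P)<8: print(thr,"few",len(P));continue
            X=onz(c,P,o[2])[:,:2]; l=cv2.fitLine(X.astype(np.float32),cv2.DIST_HUBER,0,.01,.01).ravel()
            if l[0]<0:l[:2]*=-1
            L=np.array([-f[1],f[0]]);lat=(X-o[:2])@L;lon=(X-o[:2])@f[:2]
            print(thr,len(P),"yaw",np.degrees(np.arctan2(l[1],l[0])).round(1),"lat by lon",[(a,round(float(np.median(lat[(lon>=a)&(lon<a+12)])),1)) for a in (20,32,44,56) if ((lon>=a)&(lon<a+12)).any()])
    return
E
python3 -c "
from shank import *
shank()"
```

```text
tcp [526.2 478.4 158.2] toolyaw -6.4
side line [[397.0, 264.0], [386.0, 281.0]]
70 124 yaw -11.5 lat by lon [(20, 1.7), (32, 0.5), (44, -7.6), (56, -5.0)]
100 101 yaw -12.7 lat by lon [(20, 1.1), (32, 0.3), (44, -7.6), (56, -5.0)]
scene line [[361.0, 196.0], [375.0, 203.0]]
70 187 yaw 0.9 lat by lon [(20, 2.2), (32, -1.0), (44, 2.4), (56, 11.0)]
100 124 yaw -50.6 lat by lon [(20, 3.9), (32, -1.0), (44, 0.8)]
```

Emit:
drive_tool(plan=[{"x":0.2,"y":-0.04,"z":0,"ax":0,"ay":0,"az":0,"hand":5},{"x":0.5,"y":-0.1,"z":0,"ax":0,"ay":0,"az":0.2,"hand":5},{"x":0.9,"y":-0.25,"z":0,"ax":0,"ay":0,"az":0.4,"hand":5},{"x":1.2,"y":-0.5,"z":0,"ax":0,"ay":0,"az":0.4,"hand":5},{"x":1.2,"y":-0.5,"z":0,"ax":0,"ay":0,"az":0.4,"hand":5},{"x":1.2,"y":-0.5,"z":0,"ax":0,"ay":0,"az":0.4,"hand":5}], grip_force=120)

```text
clock: 20.5
eef_pos: [463.5, 461.2, 158.8]
tcp_rot: [3.14, 0.001, 2.989]
contact_force: [1.3, 0.6, -0.7]
opening: 0.131
grasp_force: 121.1
```

```bash
python3 -c "
from shank import *
shank();ptr()
I=imaging.grab_frame('side');J=imaging.grab_frame('scene');cv2.imwrite('pics/e_side.png',I[:,:,::-1]);cv2.imwrite('pics/e_scene.png',J[:,:,::-1])
cv2.imwrite('pics/e1.png',np.hstack([cv2.resize(I[205:305,340:440],None,fx=4,fy=4,interpolation=2),cv2.resize(J[160:260,320:420],None,fx=4,fy=4,interpolation=2)])[:,:,::-1])"
```

```text
tcp [463.5 461.2 158.8] toolyaw -8.8
side line [[399.0, 238.0], [388.0, 253.0]]
70 109 yaw -9.5 lat by lon [(20, 0.9), (32, -0.4), (44, 0.5), (56, 0.2)]
100 67 yaw -9.6 lat by lon [(20, 0.8), (32, 0.5), (44, 0.3), (56, -0.0)]
scene line [[339.0, 192.0], [352.0, 199.0]]
70 203 yaw -9.9 lat by lon [(20, 0.6), (32, 1.4), (44, 0.8), (56, 1.4)]
100 181 yaw -2.8 lat by lon [(20, -7.3), (32, 1.4), (44, 0.8), (56, 1.4)]
side b ptr 157.0 14 r 17.0
side y ptr -144.0 16 r 16.0
scene b none 0
scene y none 1
```

View pics/e1.png

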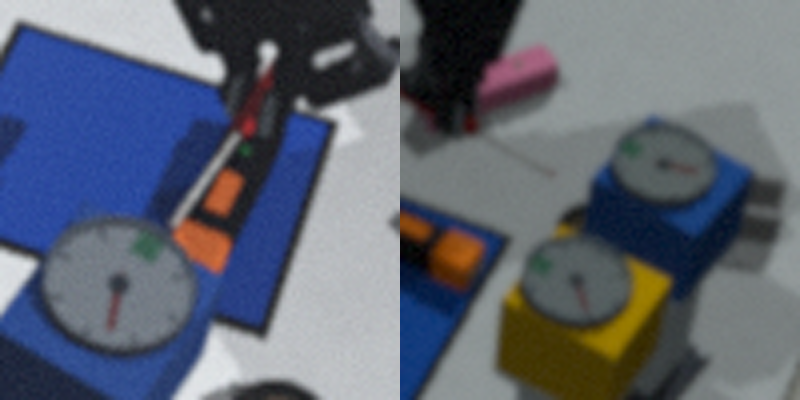

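The driver has not twisted. The blue wheel itself has been left poised half-way, because the blade was too shallow and slid off the tooth tip. I'll enter to the right of the tooth that now stands in the middle, take it on, and use a deeper blade from here.

Emit:
drive_tool(plan=[{"x":-0.4,"y":-0.04,"z":0.02,"ax":0,"ay":0,"az":0,"hand":5},{"x":-0.8,"y":-0.04,"z":0.02,"ax":0,"ay":0,"az":0,"hand":5},{"x":-1.05,"y":-0.04,"z":0.02,"ax":0,"ay":0,"az":0,"hand":5},{"x":-1.17,"y":-0.04,"z":0.02,"ax":0,"ay":0,"az":0,"hand":5},{"x":-1.17,"y":-0.04,"z":0.02,"ax":0,"ay":0,"az":0,"hand":5},{"x":-1.17,"y":0.07,"z":0.02,"ax":0,"ay":0,"az":0,"hand":5},{"x":-1.17,"y":0.18,"z":0.02,"ax":0,"ay":0,"az":0,"hand":5},{"x":-1.17,"y":0.18,"z":0.02,"ax":0,"ay":0,"az":0,"hand":5}])

```text
clock: 21.6
eef_pos: [522.5, 461.7, 157.4]
tcp_rot: [3.141, 0.0, 2.989]
contact_force: [-0.5, 1.3, -1.3]
opening: 0.135
grasp_force: 121.1
```

```bash
cat > st.py <<'E'
from ptr import *
def st(u):
    p,R=pose();s=monitor.sense();a=np.radians(YAW[u]);n=-np.array([np.cos(a),np.sin(a)]);l=np.array([-np.sin(a),np.cos(a)])
    d=p[:2]-A[u]; psi=s["tcp_rot"][2]-np.pi;f=np.array([np.cos(psi),np.sin(psi)]);t=d+89.2*f
    print("tip depth",round(34-t@n,1),"lat",round(t@l,1),"z",round(p[2]+7.2,1),"F",s["contact_force"].round(1),"open",s["opening"].round(3))
E
python3 -c "
from st import *
st('b');ptr()"
```

```text
Traceback (most recent call last):
  File "st.py", line 5, in st
    print("tip depth",round(34-t@n,1),"lat",round(t@l,1),"z",round(p[2]+7.2,1),"F",s["contact_force"].round(1),"open",s["opening"].round(3))
                                                                                                                      ^^^^^^^^^^^^^^^^^^
AttributeError: 'float' object has no attribute 'round'
```

```bash
sed -i 's/s\["opening"\].round(3)/round(s["opening"],3)/' st.py; python3 -c "
from st import *
st('b');ptr()"
```

```text
tip depth 14.8 lat 2.6 z 164.6 F [-0.5  1.3 -1.3] open 0.135
side b ptr 175.0 16 r 17.0
side y ptr -144.0 14 r 16.0
scene b none 0
scene y none 0
```

Emit:
drive_tool(plan=[{"x":-0.06,"y":0,"z":0,"ax":0,"ay":0,"az":0,"hand":5},{"x":-0.06,"y":0.08,"z":0,"ax":0,"ay":0,"az":0,"hand":5},{"x":-0.06,"y":0.16,"z":0,"ax":0,"ay":0,"az":0,"hand":5},{"x":-0.06,"y":0.24,"z":0,"ax":0,"ay":0,"az":0,"hand":5},{"x":-0.06,"y":0.32,"z":0,"ax":0,"ay":0,"az":0,"hand":5},{"x":-0.06,"y":0.32,"z":0,"ax":0,"ay":0,"az":0,"hand":5}])

```text
clock: 22.3
eef_pos: [528.6, 476.2, 157.2]
tcp_rot: [3.141, 0.0, 2.988]
contact_force: [0.9, -0.4, -0.6]
opening: 0.135
grasp_force: 121.1
```

```bash
python3 -c "
from st import *
st('b');ptr()"
```

```text
tip depth 18.6 lat 17.7 z 164.4 F [ 0.9 -0.4 -0.6] open 0.135
side b ptr -160.0 14 r 16.0
side y ptr -144.0 15 r 16.0
scene b none 0
scene y none 1
```

Emit:
drive_tool(plan=[{"x":0,"y":0.03,"z":0,"ax":0,"ay":0,"az":0,"hand":5},{"x":0,"y":0.06,"z":0,"ax":0,"ay":0,"az":0,"hand":5},{"x":0,"y":0.06,"z":0,"ax":0,"ay":0,"az":0,"hand":5},{"x":0,"y":0.06,"z":0,"ax":0,"ay":0,"az":0,"hand":5},{"x":0,"y":0.06,"z":0,"ax":0,"ay":0,"az":0,"hand":5}])

```text
clock: 22.9
eef_pos: [528.7, 478.8, 157.3]
tcp_rot: [-3.142, -0.0, 2.988]
contact_force: [0.5, 1.0, -0.2]
opening: 0.134
grasp_force: 121.1
```

```bash
python3 -c "
from st import *
st('b');ptr()"
```

```text
tip depth 18.2 lat 20.4 z 164.5 F [ 0.5  1.  -0.2] open 0.134
side b ptr -145.0 16 r 16.0
side y ptr -143.0 13 r 16.0
scene b none 1
scene y none 0
```

The stroke needs about 20 mm of lateral travel. It has now clicked, so blue is 3 below the mark. Next stroke.

Emit:
drive_tool(plan=[{"x":0.25,"y":0,"z":0,"ax":0,"ay":0,"az":0,"hand":5},{"x":0.5,"y":0,"z":0,"ax":0,"ay":0,"az":0,"hand":5},{"x":0.5,"y":-0.15,"z":0,"ax":0,"ay":0,"az":0,"hand":5},{"x":0.5,"y":-0.3,"z":0,"ax":0,"ay":0,"az":0,"hand":5},{"x":0.5,"y":-0.38,"z":0,"ax":0,"ay":0,"az":0,"hand":5},{"x":0.5,"y":-0.38,"z":0,"ax":0,"ay":0,"az":0,"hand":5},{"x":0.25,"y":-0.38,"z":0,"ax":0,"ay":0,"az":0,"hand":5},{"x":0,"y":-0.38,"z":0,"ax":0,"ay":0,"az":0,"hand":5}])

```text
clock: 23.8
eef_pos: [527.1, 460.1, 157.5]
tcp_rot: [3.141, 0.001, 2.988]
contact_force: [1.1, 0.8, -0.2]
opening: 0.136
grasp_force: 121.1
```

Emit:
drive_tool(plan=[{"x":0,"y":0,"z":0,"ax":0,"ay":0,"az":0,"hand":5},{"x":0,"y":0.1,"z":0,"ax":0,"ay":0,"az":0,"hand":5},{"x":0,"y":0.2,"z":0,"ax":0,"ay":0,"az":0,"hand":5},{"x":0,"y":0.28,"z":0,"ax":0,"ay":0,"az":0,"hand":5},{"x":0,"y":0.34,"z":0,"ax":0,"ay":0,"az":0,"hand":5},{"x":0,"y":0.39,"z":0,"ax":0,"ay":0,"az":0,"hand":5},{"x":0,"y":0.39,"z":0,"ax":0,"ay":0,"az":0,"hand":5},{"x":0,"y":0.39,"z":0,"ax":0,"ay":0,"az":0,"hand":5}])

```text
clock: 24.6
eef_pos: [528.6, 479.8, 157.3]
tcp_rot: [3.141, -0.0, 2.989]
contact_force: [0.1, 0.3, 0.2]
opening: 0.132
grasp_force: 121.1
```

```bash
python3 -c "
from st import *
st('b');ptr()"
```

```text
tip depth 18.0 lat 21.4 z 164.5 F [0.1 0.3 0.2] open 0.132
side b ptr -100.0 14 r 15.0
side y ptr -144.0 14 r 16.0
scene b none 0
scene y none 2
```

Emit:
drive_tool(plan=[{"x":0.25,"y":0,"z":0,"ax":0,"ay":0,"az":0,"hand":5},{"x":0.5,"y":0,"z":0,"ax":0,"ay":0,"az":0,"hand":5},{"x":0.5,"y":-0.15,"z":0,"ax":0,"ay":0,"az":0,"hand":5},{"x":0.5,"y":-0.3,"z":0,"ax":0,"ay":0,"az":0,"hand":5},{"x":0.5,"y":-0.4,"z":0,"ax":0,"ay":0,"az":0,"hand":5},{"x":0.5,"y":-0.4,"z":0,"ax":0,"ay":0,"az":0,"hand":5},{"x":0.25,"y":-0.4,"z":0,"ax":0,"ay":0,"az":0,"hand":5},{"x":0,"y":-0.4,"z":0,"ax":0,"ay":0,"az":0,"hand":5}])

```text
clock: 25.5
eef_pos: [527.0, 459.7, 157.5]
tcp_rot: [3.141, 0.001, 2.988]
contact_force: [-0.0, 0.1, 0.3]
opening: 0.135
grasp_force: 121.1
```

Emit:
drive_tool(plan=[{"x":0,"y":0,"z":0,"ax":0,"ay":0,"az":0,"hand":5},{"x":0,"y":0.1,"z":0,"ax":0,"ay":0,"az":0,"hand":5},{"x":0,"y":0.2,"z":0,"ax":0,"ay":0,"az":0,"hand":5},{"x":0,"y":0.28,"z":0,"ax":0,"ay":0,"az":0,"hand":5},{"x":0,"y":0.34,"z":0,"ax":0,"ay":0,"az":0,"hand":5},{"x":0,"y":0.39,"z":0,"ax":0,"ay":0,"az":0,"hand":5},{"x":0,"y":0.39,"z":0,"ax":0,"ay":0,"az":0,"hand":5},{"x":0,"y":0.39,"z":0,"ax":0,"ay":0,"az":0,"hand":5}])

```text
clock: 26.3
eef_pos: [528.5, 479.3, 157.3]
tcp_rot: [3.141, 0.0, 2.989]
contact_force: [-0.4, -0.7, -0.6]
opening: 0.129
grasp_force: 121.1
```

```bash
python3 -c "
from st import *
st('b');ptr()"
```

```text
tip depth 18.0 lat 20.9 z 164.5 F [-0.4 -0.7 -0.6] open 0.129
side b ptr -47.0 13 r 14.0
side y ptr -144.0 15 r 16.0
scene b none 0
scene y none 0
```

One more stroke for blue.

Emit:
drive_tool(plan=[{"x":0.25,"y":0,"z":0,"ax":0,"ay":0,"az":0,"hand":5},{"x":0.5,"y":0,"z":0,"ax":0,"ay":0,"az":0,"hand":5},{"x":0.5,"y":-0.15,"z":0,"ax":0,"ay":0,"az":0,"hand":5},{"x":0.5,"y":-0.3,"z":0,"ax":0,"ay":0,"az":0,"hand":5},{"x":0.5,"y":-0.39,"z":0,"ax":0,"ay":0,"az":0,"hand":5},{"x":0.5,"y":-0.39,"z":0,"ax":0,"ay":0,"az":0,"hand":5},{"x":0.25,"y":-0.39,"z":0,"ax":0,"ay":0,"az":0,"hand":5},{"x":0,"y":-0.39,"z":0,"ax":0,"ay":0,"az":0,"hand":5}])

```text
clock: 27.2
eef_pos: [527.0, 459.7, 157.5]
tcp_rot: [3.141, 0.001, 2.988]
contact_force: [0.6, -0.4, -0.0]
opening: 0.137
grasp_force: 121.1
```

Emit:
drive_tool(plan=[{"x":0,"y":0,"z":0,"ax":0,"ay":0,"az":0,"hand":5},{"x":0,"y":0.1,"z":0,"ax":0,"ay":0,"az":0,"hand":5},{"x":0,"y":0.2,"z":0,"ax":0,"ay":0,"az":0,"hand":5},{"x":0,"y":0.28,"z":0,"ax":0,"ay":0,"az":0,"hand":5},{"x":0,"y":0.34,"z":0,"ax":0,"ay":0,"az":0,"hand":5},{"x":0,"y":0.39,"z":0,"ax":0,"ay":0,"az":0,"hand":5},{"x":0,"y":0.39,"z":0,"ax":0,"ay":0,"az":0,"hand":5},{"x":0,"y":0.39,"z":0,"ax":0,"ay":0,"az":0,"hand":5}])

```text
clock: 28.0
eef_pos: [528.5, 479.3, 157.3]
tcp_rot: [3.141, 0.0, 2.989]
contact_force: [0.2, -0.9, -0.2]
opening: 0.134
grasp_force: 121.1
```

Emit:
drive_tool(plan=[{"x":0.3,"y":0,"z":0,"ax":0,"ay":0,"az":0,"hand":5},{"x":0.7,"y":0,"z":0,"ax":0,"ay":0,"az":0,"hand":5},{"x":1.2,"y":-0.2,"z":0,"ax":0,"ay":0,"az":0,"hand":5},{"x":1.2,"y":-0.2,"z":0,"ax":0,"ay":0,"az":0,"hand":5},{"x":1.2,"y":-0.2,"z":0,"ax":0,"ay":0,"az":0,"hand":5},{"x":1.2,"y":-0.2,"z":0,"ax":0,"ay":0,"az":0,"hand":5}])

```text
clock: 28.6
eef_pos: [468.2, 478.6, 157.6]
tcp_rot: [3.141, 0.001, 2.988]
contact_force: [0.4, -0.5, 0.1]
opening: 0.133
grasp_force: 121.1
```

```bash
python3 -c "
from shank import *
from st import st
st('b');ptr();shank()
a=np.radians(-4.5);n=-np.array([np.cos(a),np.sin(a)]);l=np.array([-np.sin(a),np.cos(a)])
P=A['y']+(34+25+89.2)*n+1.5*l; z=158.0
print(P,delta([*P,z],Ro.from_euler('xyz',[np.pi,0,np.pi+a]).as_matrix()))"
```

```text
tip depth -41.5 lat 10.9 z 164.8 F [ 0.4 -0.5  0.1] open 0.133
side b ptr 6.0 15 r 14.0
side y ptr -144.0 16 r 16.0
scene b none 0
scene y none 0
tcp [468.5 478.3 157.4] toolyaw -8.8
side line [[405.0, 243.0], [395.0, 258.0]]
70 86 yaw -7.7 lat by lon [(20, 0.1), (32, 0.5), (44, 1.3), (56, 1.1)]
100 59 yaw -9.4 lat by lon [(20, 0.9), (32, 0.6), (44, 0.7), (56, 0.6)]
scene line [[343.0, 189.0], [356.0, 197.0]]
70 213 yaw -20.9 lat by lon [(20, 1.5), (32, 0.4), (44, -0.7), (56, -1.0)]
100 186 yaw -8.3 lat by lon [(20, -11.2), (32, 0.2), (44, -0.7), (56, -1.0)]
[472.87453978 336.12301399] (array([-0.524, -2.794, -0.016]), array([ 0.001,  0.001, -0.721]))
```

Blue stands on the green mark. Now to yellow, which needs 3 clicks.

Emit:
drive_tool(plan=[{"x":0.05,"y":-0.4,"z":0,"ax":0,"ay":0,"az":0,"hand":5},{"x":0,"y":-1.0,"z":0,"ax":0,"ay":0,"az":-0.2,"hand":5},{"x":-0.2,"y":-1.7,"z":0,"ax":0,"ay":0,"az":-0.5,"hand":5},{"x":-0.4,"y":-2.4,"z":-0.02,"ax":0,"ay":0,"az":-0.72,"hand":5},{"x":-0.52,"y":-2.79,"z":-0.02,"ax":0,"ay":0,"az":-0.72,"hand":5},{"x":-0.52,"y":-2.79,"z":-0.02,"ax":0,"ay":0,"az":-0.72,"hand":5},{"x":-0.52,"y":-2.79,"z":-0.02,"ax":0,"ay":0,"az":-0.72,"hand":5},{"x":-0.52,"y":-2.79,"z":-0.02,"ax":0,"ay":0,"az":-0.72,"hand":5}])

```text
clock: 29.6
eef_pos: [472.5, 337.2, 158.4]
tcp_rot: [3.141, 0.0, 3.064]
contact_force: [0.5, 0.3, -0.8]
opening: 0.136
grasp_force: 121.1
```

```bash
python3 -c "
from shank import *
from st import st
st('y');shank()"
```

```text
tip depth -25.4 lat 2.6 z 165.6 F [ 0.5  0.3 -0.8] open 0.136
tcp [472.5 337.2 158.4] toolyaw -4.5
side line [[344.0, 221.0], [333.0, 236.0]]
70 146 yaw -2.7 lat by lon [(20, -1.5), (32, -6.3), (44, -4.4), (56, -5.7)]
100 112 yaw -8.6 lat by lon [(20, -0.5), (32, -2.0), (44, -6.8), (56, -6.7)]
scene line [[322.0, 222.0], [336.0, 229.0]]
70 35 yaw -4.0 lat by lon [(32, 1.1), (44, -0.3), (56, -0.8)]
100 few 1
```

Emit:
drive_tool(plan=[{"x":-0.2,"y":-0.03,"z":0.01,"ax":0,"ay":0,"az":0,"hand":5},{"x":-0.4,"y":-0.03,"z":0.01,"ax":0,"ay":0,"az":0,"hand":5},{"x":-0.55,"y":-0.03,"z":0.01,"ax":0,"ay":0,"az":0,"hand":5},{"x":-0.7,"y":-0.03,"z":0.01,"ax":0,"ay":0,"az":0,"hand":5},{"x":-0.8,"y":-0.03,"z":0.01,"ax":0,"ay":0,"az":0,"hand":5},{"x":-0.87,"y":-0.03,"z":0.01,"ax":0,"ay":0,"az":0,"hand":5},{"x":-0.87,"y":-0.03,"z":0.01,"ax":0,"ay":0,"az":0,"hand":5}])

```text
clock: 30.4
eef_pos: [515.9, 331.3, 157.7]
tcp_rot: [-3.142, 0.0, 3.063]
contact_force: [-0.2, -0.0, -0.5]
opening: 0.137
grasp_force: 121.1
```

```bash
python3 -c "
from st import *
st('y');ptr()"
```

```text
tip depth 18.3 lat 0.1 z 164.9 F [-0.2 -0.  -0.5] open 0.137
side b ptr 7.0 14 r 14.0
side y ptr -144.0 17 r 16.0
scene b none 0
scene y none 0
```

Emit:
drive_tool(plan=[{"x":0,"y":0.1,"z":0,"ax":0,"ay":0,"az":0,"hand":5},{"x":0,"y":0.2,"z":0,"ax":0,"ay":0,"az":0,"hand":5},{"x":0,"y":0.28,"z":0,"ax":0,"ay":0,"az":0,"hand":5},{"x":0,"y":0.34,"z":0,"ax":0,"ay":0,"az":0,"hand":5},{"x":0,"y":0.4,"z":0,"ax":0,"ay":0,"az":0,"hand":5},{"x":0,"y":0.4,"z":0,"ax":0,"ay":0,"az":0,"hand":5},{"x":0,"y":0.4,"z":0,"ax":0,"ay":0,"az":0,"hand":5},{"x":0,"y":0.4,"z":0,"ax":0,"ay":0,"az":0,"hand":5}])

```text
clock: 31.3
eef_pos: [516.8, 351.7, 157.8]
tcp_rot: [3.141, -0.0, 3.064]
contact_force: [-1.1, 1.2, -0.3]
opening: 0.136
grasp_force: 121.1
```

```bash
python3 -c "
from st import *
st('y');ptr()"
```

```text
tip depth 17.5 lat 20.5 z 165.0 F [-1.1  1.2 -0.3] open 0.136
side b ptr 6.0 15 r 14.0
side y ptr -116.0 13 r 15.0
scene b none 0
scene y none 0
```

Emit:
drive_tool(plan=[{"x":0,"y":0.03,"z":0,"ax":0,"ay":0,"az":0,"hand":5},{"x":0,"y":0.05,"z":0,"ax":0,"ay":0,"az":0,"hand":5},{"x":0,"y":0.05,"z":0,"ax":0,"ay":0,"az":0,"hand":5},{"x":0,"y":0.05,"z":0,"ax":0,"ay":0,"az":0,"hand":5}])

```text
clock: 31.8
eef_pos: [517.3, 353.3, 157.7]
tcp_rot: [-3.141, -0.0, 3.063]
contact_force: [0.4, -4.9, -0.7]
opening: 0.132
grasp_force: 121.2
```

```bash
python3 -c "
from st import *
st('y');ptr()"
```

```text
tip depth 17.9 lat 22.1 z 164.9 F [ 0.4 -4.9 -0.7] open 0.132
side b ptr 7.0 14 r 14.0
side y ptr -101.0 14 r 16.0
scene b none 0
scene y none 0
```

Emit:
drive_tool(plan=[{"x":0.25,"y":-0.03,"z":0,"ax":0,"ay":0,"az":0,"hand":5},{"x":0.5,"y":-0.03,"z":0,"ax":0,"ay":0,"az":0,"hand":5},{"x":0.5,"y":-0.15,"z":0,"ax":0,"ay":0,"az":0,"hand":5},{"x":0.5,"y":-0.3,"z":0,"ax":0,"ay":0,"az":0,"hand":5},{"x":0.5,"y":-0.43,"z":0,"ax":0,"ay":0,"az":0,"hand":5},{"x":0.5,"y":-0.43,"z":0,"ax":0,"ay":0,"az":0,"hand":5},{"x":0.25,"y":-0.43,"z":0,"ax":0,"ay":0,"az":0,"hand":5},{"x":-0.01,"y":-0.43,"z":0,"ax":0,"ay":0,"az":0,"hand":5}])

```text
clock: 32.7
eef_pos: [517.4, 332.5, 158.0]
tcp_rot: [3.141, 0.001, 3.064]
contact_force: [0.6, -0.2, -0.5]
opening: 0.134
grasp_force: 121.1
```

Emit:
drive_tool(plan=[{"x":0,"y":0,"z":0,"ax":0,"ay":0,"az":0,"hand":5},{"x":0,"y":0.1,"z":0,"ax":0,"ay":0,"az":0,"hand":5},{"x":0,"y":0.2,"z":0,"ax":0,"ay":0,"az":0,"hand":5},{"x":0,"y":0.28,"z":0,"ax":0,"ay":0,"az":0,"hand":5},{"x":0,"y":0.36,"z":0,"ax":0,"ay":0,"az":0,"hand":5},{"x":0,"y":0.42,"z":0,"ax":0,"ay":0,"az":0,"hand":5},{"x":0,"y":0.42,"z":0,"ax":0,"ay":0,"az":0,"hand":5},{"x":0,"y":0.42,"z":0,"ax":0,"ay":0,"az":0,"hand":5}])

```text
clock: 33.5
eef_pos: [517.6, 353.2, 157.7]
tcp_rot: [-3.141, -0.0, 3.064]
contact_force: [1.0, -4.2, 0.1]
opening: 0.135
grasp_force: 121.2
```

```bash
python3 -c "
from st import *
st('y');ptr()"
```

```text
tip depth 18.2 lat 22.0 z 164.9 F [ 1.  -4.2  0.1] open 0.135
side b ptr 7.0 14 r 14.0
side y ptr -50.0 12 r 14.0
scene b none 0
scene y none 0
```

Clicked. Last stroke on yellow.

Emit:
drive_tool(plan=[{"x":0.25,"y":-0.03,"z":0,"ax":0,"ay":0,"az":0,"hand":5},{"x":0.5,"y":-0.03,"z":0,"ax":0,"ay":0,"az":0,"hand":5},{"x":0.5,"y":-0.15,"z":0,"ax":0,"ay":0,"az":0,"hand":5},{"x":0.5,"y":-0.3,"z":0,"ax":0,"ay":0,"az":0,"hand":5},{"x":0.5,"y":-0.43,"z":0,"ax":0,"ay":0,"az":0,"hand":5},{"x":0.5,"y":-0.43,"z":0,"ax":0,"ay":0,"az":0,"hand":5},{"x":0.25,"y":-0.43,"z":0,"ax":0,"ay":0,"az":0,"hand":5},{"x":0,"y":-0.43,"z":0,"ax":0,"ay":0,"az":0,"hand":5}])

```text
clock: 34.4
eef_pos: [517.4, 332.0, 158.0]
tcp_rot: [3.141, 0.001, 3.064]
contact_force: [-0.4, 0.9, 0.1]
opening: 0.135
grasp_force: 121.1
```

Emit:
drive_tool(plan=[{"x":0,"y":0,"z":0,"ax":0,"ay":0,"az":0,"hand":5},{"x":0,"y":0.1,"z":0,"ax":0,"ay":0,"az":0,"hand":5},{"x":0,"y":0.2,"z":0,"ax":0,"ay":0,"az":0,"hand":5},{"x":0,"y":0.28,"z":0,"ax":0,"ay":0,"az":0,"hand":5},{"x":0,"y":0.36,"z":0,"ax":0,"ay":0,"az":0,"hand":5},{"x":0,"y":0.42,"z":0,"ax":0,"ay":0,"az":0,"hand":5},{"x":0,"y":0.42,"z":0,"ax":0,"ay":0,"az":0,"hand":5},{"x":0,"y":0.42,"z":0,"ax":0,"ay":0,"az":0,"hand":5}])

```text
clock: 35.2
eef_pos: [517.5, 352.9, 157.7]
tcp_rot: [-3.141, -0.0, 3.064]
contact_force: [0.1, -2.3, -0.5]
opening: 0.138
grasp_force: 121.1
```

```bash
python3 -c "
from st import *
st('y');ptr()"
```

```text
tip depth 18.2 lat 21.8 z 164.9 F [ 0.1 -2.3 -0.5] open 0.138
side b ptr 7.0 14 r 14.0
side y ptr 6.0 13 r 13.0
scene b none 0
scene y none 0
```

Both pointers are on the green marks. I'll withdraw and look over the mat before laying the driver down.

Emit:
drive_tool(plan=[{"x":0.25,"y":-0.04,"z":0,"ax":0,"ay":0,"az":0,"hand":5},{"x":0.6,"y":-0.04,"z":0,"ax":0,"ay":0,"az":0,"hand":5},{"x":1.1,"y":0,"z":0,"ax":0,"ay":0,"az":0,"hand":5},{"x":1.26,"y":0.2,"z":-0.7,"ax":0,"ay":0,"az":0,"hand":5},{"x":1.26,"y":0.24,"z":-1.5,"ax":0,"ay":0,"az":0,"hand":5},{"x":1.26,"y":0.24,"z":-1.8,"ax":0,"ay":0,"az":0,"hand":5},{"x":1.26,"y":0.24,"z":-1.8,"ax":0,"ay":0,"az":0,"hand":5},{"x":1.26,"y":0.24,"z":-1.8,"ax":0,"ay":0,"az":0,"hand":5}])

```text
clock: 36.1
eef_pos: [455.1, 369.3, 246.9]
tcp_rot: [-3.141, -0.001, 3.063]
contact_force: [-0.4, -0.6, -1.6]
opening: 0.132
grasp_force: 121.1
```

```bash
python3 - <<'E'
from mat import *
I,c=look("w5")
try: things(I,c)
except Exception as e:
    print(e)
    t=rectify(I,c,34,320,520,270,520,4)
    for b in blobs(t,(8,150,110),(18,255,255),None,500)[:3]:
        u,v=cen(b);print("orange",320+v/4,270+u/4,cv2.contourArea(b)/16)
    for b in blobs(t,(55,90,50),(85,255,255),None,50)[:2]:
        u,v=cen(b);print("dot",320+v/4,270+u/4)
a=np.radians(8);print(delta([404,340,100],Ro.from_euler('xyz',[np.pi,0,np.pi+a]).as_matrix()))
E
```

```text
tcp [455.1 369.3 246.9]
handle centre 472.9 367.0 size [41.1 95.3] yaw -3.5
orange 475.9 447.8 1082.75
orange 434.3 451.6 487.8125
dot 399.4 453.0
(array([ 0.963, -0.653,  2.926]), array([-0.012, -0.019, -2.081]))
```

Emit:
drive_tool(plan=[{"x":0.3,"y":-0.2,"z":0.4,"ax":0,"ay":0,"az":-0.8,"hand":5},{"x":0.7,"y":-0.45,"z":1.0,"ax":0,"ay":0,"az":-1.6,"hand":5},{"x":0.96,"y":-0.65,"z":1.8,"ax":0,"ay":0,"az":-2.08,"hand":5},{"x":0.96,"y":-0.65,"z":2.6,"ax":0,"ay":0,"az":-2.08,"hand":5},{"x":0.96,"y":-0.65,"z":3.4,"ax":0,"ay":0,"az":-2.08,"hand":5},{"x":0.96,"y":-0.65,"z":4.1,"ax":0,"ay":0,"az":-2.08,"hand":5},{"x":0.96,"y":-0.65,"z":4.5,"ax":0,"ay":0,"az":-2.08,"hand":5},{"x":0.96,"y":-0.65,"z":4.6,"ax":0,"ay":0,"az":-2.08,"hand":5}])

```text
clock: 36.95
eef_pos: [402.8, 338.7, 14.0]
tcp_rot: [-3.138, -0.006, -3.002]
contact_force: [-0.8, 0.7, 0.3]
opening: 0.136
grasp_force: 121.1
```

Emit:
drive_tool(plan=[{"x":0,"y":0,"z":0,"ax":0,"ay":0,"az":0,"hand":5},{"x":0,"y":0,"z":0,"ax":0,"ay":0,"az":0,"hand":5}])

```text
clock: 37.15
eef_pos: [405.6, 341.1, 18.2]
tcp_rot: [3.141, 0.0, -3.002]
contact_force: [-0.4, 0.4, -0.4]
opening: 0.135
grasp_force: 121.1
```

Emit:
drive_tool(plan=[{"x":0,"y":0,"z":0.15,"ax":0,"ay":0,"az":0,"hand":5},{"x":0,"y":0,"z":0.26,"ax":0,"ay":0,"az":0,"hand":5},{"x":0,"y":0,"z":0.26,"ax":0,"ay":0,"az":0,"hand":5},{"x":0,"y":0,"z":0.26,"ax":0,"ay":0,"az":0,"hand":18},{"x":0,"y":0,"z":0.26,"ax":0,"ay":0,"az":0,"hand":30},{"x":0,"y":0,"z":0.26,"ax":0,"ay":0,"az":0,"hand":40},{"x":0,"y":0,"z":0,"ax":0,"ay":0,"az":0,"hand":45},{"x":0,"y":0,"z":-0.6,"ax":0,"ay":0,"az":0,"hand":45}])

```text
clock: 37.95
eef_pos: [404.1, 339.9, 47.1]
tcp_rot: [-3.139, -0.004, -3.002]
contact_force: [-0.7, -0.8, 0.5]
opening: 0.529
grasp_force: 0.0
```

Emit:
drive_tool(plan=[{"x":-0.2,"y":0.3,"z":-0.8,"ax":0,"ay":0,"az":0.5,"hand":60},{"x":-0.5,"y":0.6,"z":-1.6,"ax":0,"ay":0,"az":1.2,"hand":65},{"x":-0.9,"y":0.9,"z":-2.4,"ax":0,"ay":0,"az":1.8,"hand":70},{"x":-1.2,"y":1.0,"z":-3.2,"ax":0,"ay":0,"az":1.8,"hand":70},{"x":-1.2,"y":1.0,"z":-4,"ax":0,"ay":0,"az":1.8,"hand":70},{"x":-1.2,"y":1.0,"z":-4,"ax":0,"ay":0,"az":1.8,"hand":70},{"x":-1.2,"y":1.0,"z":-4,"ax":0,"ay":0,"az":1.8,"hand":70},{"x":-1.2,"y":1.0,"z":-4,"ax":0,"ay":0,"az":1.8,"hand":70}])

```text
clock: 38.75
eef_pos: [457.1, 398.3, 247.1]
tcp_rot: [-3.141, -0.001, 3.093]
contact_force: [-1.4, -0.2, -1.7]
opening: 0.819
grasp_force: 0.0
```

```bash
python3 - <<'E'
from mat import *
I,c=look("w6"); things(I,c)
a=np.radians(-2.8);print(delta([427,451.5,60],Ro.from_euler('xyz',[np.pi,0,np.pi+a]).as_matrix()))
E
```

```text
tcp [457.1 398.3 247.1]
handle centre 441.3 346.0 size [74.1 14.2] yaw 8.1
orange 476.1 448.8 1040.84375
orange 434.2 451.7 475.6875
dot 399.4 453.0
(array([0.645, 1.042, 3.732]), array([-0.015, -0.016,  0.001]))
```

The driver was knocked about 5 cm forward and its tip now hangs over the mat's edge. The reader is undisturbed. I'll put the driver back first.

Emit:
drive_tool(plan=[{"x":0,"y":-0.3,"z":0.5,"ax":0,"ay":0,"az":-0.6,"hand":60},{"x":-0.04,"y":-0.7,"z":1.2,"ax":0,"ay":0,"az":-1.3,"hand":50},{"x":-0.07,"y":-1.0,"z":2.0,"ax":0,"ay":0,"az":-1.82,"hand":45},{"x":-0.07,"y":-1.0,"z":2.9,"ax":0,"ay":0,"az":-1.82,"hand":45},{"x":-0.07,"y":-1.0,"z":3.7,"ax":0,"ay":0,"az":-1.82,"hand":45},{"x":-0.07,"y":-1.0,"z":4.3,"ax":0,"ay":0,"az":-1.82,"hand":45},{"x":-0.07,"y":-1.0,"z":4.5,"ax":0,"ay":0,"az":-1.82,"hand":45},{"x":-0.07,"y":-1.0,"z":4.5,"ax":0,"ay":0,"az":-1.82,"hand":45}])

```text
clock: 39.6
eef_pos: [457.5, 347.8, 21.0]
tcp_rot: [-3.139, -0.004, -3.0]
contact_force: [0.6, 0.0, 1.2]
opening: 0.532
grasp_force: 0.0
```

Emit:
drive_tool(plan=[{"x":0,"y":0,"z":0,"ax":0,"ay":0,"az":0,"hand":45},{"x":0,"y":0,"z":0,"ax":0,"ay":0,"az":0,"hand":45}])

```text
clock: 39.8
eef_pos: [459.9, 349.5, 24.4]
tcp_rot: [3.14, 0.002, -3.0]
contact_force: [-0.5, -0.1, -0.2]
opening: 0.525
grasp_force: 0.0
```

Emit:
drive_tool(plan=[{"x":0.02,"y":-0.02,"z":0.2,"ax":0,"ay":0,"az":0,"hand":45},{"x":0.02,"y":-0.02,"z":0.385,"ax":0,"ay":0,"az":0,"hand":40},{"x":0.02,"y":-0.02,"z":0.385,"ax":0,"ay":0,"az":0,"hand":30},{"x":0.02,"y":-0.02,"z":0.385,"ax":0,"ay":0,"az":0,"hand":20},{"x":0.02,"y":-0.02,"z":0.385,"ax":0,"ay":0,"az":0,"hand":5},{"x":0.02,"y":-0.02,"z":0.385,"ax":0,"ay":0,"az":0,"hand":5},{"x":0.02,"y":-0.02,"z":0.385,"ax":0,"ay":0,"az":0,"hand":5},{"x":0.02,"y":-0.02,"z":0.385,"ax":0,"ay":0,"az":0,"hand":5}], grip_force=60)

```text
clock: 40.6
eef_pos: [459.0, 348.2, 4.5]
tcp_rot: [3.141, 0.002, -3.0]
contact_force: [-0.6, -1.8, 13.4]
opening: 0.155
grasp_force: 61.6
```

Emit:
drive_tool(plan=[{"x":0,"y":0,"z":-0.4,"ax":0,"ay":0,"az":0,"hand":5},{"x":0.4,"y":0,"z":-0.6,"ax":0,"ay":0,"az":0,"hand":5},{"x":0.9,"y":0,"z":-0.6,"ax":0,"ay":0,"az":0,"hand":5},{"x":1.1,"y":0,"z":-0.6,"ax":0,"ay":0,"az":0,"hand":5},{"x":1.1,"y":0,"z":-0.6,"ax":0,"ay":0,"az":0,"hand":5},{"x":1.1,"y":0,"z":-0.3,"ax":0,"ay":0,"az":0,"hand":5},{"x":1.1,"y":0,"z":-0.15,"ax":0,"ay":0,"az":0,"hand":5},{"x":1.1,"y":0,"z":-0.15,"ax":0,"ay":0,"az":0,"hand":5}])

```text
clock: 41.4
eef_pos: [403.7, 339.5, 9.8]
tcp_rot: [-3.141, -0.001, -3.0]
contact_force: [-0.5, -0.1, 0.5]
opening: 0.156
grasp_force: 58.7
```

```bash
python3 -c "
from h import *
s=monitor.sense();print(s['eef_pos'].round(1),s['opening'],s['contact_force'].round(1))"
```

```text
[403.7 339.5   9.8] 0.15567653025009054 [-0.5 -0.1  0.5]
```

Emit:
drive_tool(plan=[{"x":0,"y":0,"z":0.09,"ax":0,"ay":0,"az":0,"hand":5},{"x":0,"y":0,"z":0.09,"ax":0,"ay":0,"az":0,"hand":5},{"x":0,"y":0,"z":0.09,"ax":0,"ay":0,"az":0,"hand":18},{"x":0,"y":0,"z":0.09,"ax":0,"ay":0,"az":0,"hand":30},{"x":0,"y":0,"z":0.09,"ax":0,"ay":0,"az":0,"hand":40},{"x":0,"y":0,"z":-0.1,"ax":0,"ay":0,"az":0,"hand":45},{"x":0,"y":0,"z":-0.6,"ax":0,"ay":0,"az":0,"hand":45},{"x":0,"y":0,"z":-1.4,"ax":0,"ay":0,"az":0,"hand":45}])

```text
clock: 42.2
eef_pos: [402.4, 338.9, 80.8]
tcp_rot: [-3.14, -0.003, -3.0]
contact_force: [0.7, 0.7, -0.5]
opening: 0.527
grasp_force: 0.0
```

Emit:
drive_tool(plan=[{"x":-0.2,"y":0.3,"z":-0.8,"ax":0,"ay":0,"az":0.5,"hand":60},{"x":-0.5,"y":0.6,"z":-1.6,"ax":0,"ay":0,"az":1.2,"hand":65},{"x":-0.9,"y":0.9,"z":-2.4,"ax":0,"ay":0,"az":1.82,"hand":70},{"x":-1.2,"y":1.0,"z":-3.2,"ax":0,"ay":0,"az":1.82,"hand":70},{"x":-1.2,"y":1.0,"z":-3.2,"ax":0,"ay":0,"az":1.82,"hand":70},{"x":-1.2,"y":1.0,"z":-3.2,"ax":0,"ay":0,"az":1.82,"hand":70},{"x":-1.2,"y":1.0,"z":-3.2,"ax":0,"ay":0,"az":1.82,"hand":70}])

```text
clock: 42.9
eef_pos: [455.0, 397.0, 240.1]
tcp_rot: [-3.14, -0.002, 3.093]
contact_force: [-0.2, -0.5, -0.3]
opening: 0.819
grasp_force: 0.0
```

```bash
python3 - <<'E'
from mat import *
I,c=look("w7"); things(I,c)
a=np.radians(-2.8);print(delta([427,451.3,30],Ro.from_euler('xyz',[np.pi,0,np.pi+a]).as_matrix()))
from ptr import ptr
ptr()
E
```

```text
tcp [455.  397.  240.1]
handle centre 386.2 337.4 size [74.1 14.2] yaw 8.2
orange 476.1 448.8 1034.0625
orange 434.3 451.7 477.34375
dot 399.4 453.0
(array([0.602, 1.066, 4.195]), array([-0.017, -0.018,  0.001]))
side b ptr 6.0 15 r 14.0
side y ptr 6.0 12 r 13.0
scene b none 0
scene y none 0
```

Emit:
drive_tool(plan=[{"x":0.2,"y":0.4,"z":0.5,"ax":0,"ay":0,"az":0.05,"hand":70},{"x":0.5,"y":0.9,"z":1.2,"ax":0,"ay":0,"az":0.05,"hand":70},{"x":0.59,"y":1.07,"z":2.0,"ax":0,"ay":0,"az":0.05,"hand":70},{"x":0.59,"y":1.07,"z":2.8,"ax":0,"ay":0,"az":0.05,"hand":70},{"x":0.59,"y":1.07,"z":3.6,"ax":0,"ay":0,"az":0.05,"hand":70},{"x":0.59,"y":1.07,"z":4.1,"ax":0,"ay":0,"az":0.05,"hand":70},{"x":0.59,"y":1.07,"z":4.2,"ax":0,"ay":0,"az":0.05,"hand":70},{"x":0.59,"y":1.07,"z":4.2,"ax":0,"ay":0,"az":0.05,"hand":70}], grip_force=80)

```text
clock: 43.85
eef_pos: [428.5, 452.1, 30.1]
tcp_rot: [-3.14, -0.002, 3.088]
contact_force: [0.2, 0.5, 1.3]
opening: 0.822
grasp_force: 0.0
```

Emit:
drive_tool(plan=[{"x":0,"y":0,"z":0,"ax":0,"ay":0,"az":0,"hand":70},{"x":0,"y":0,"z":0,"ax":0,"ay":0,"az":0,"hand":70}])

```text
clock: 44.05
eef_pos: [430.0, 453.6, 32.8]
tcp_rot: [3.14, 0.002, 3.087]
contact_force: [-0.1, 0.8, 0.7]
opening: 0.823
grasp_force: 0.0
```

Emit:
drive_tool(plan=[{"x":0,"y":-0.04,"z":0.25,"ax":0,"ay":0,"az":0,"hand":70},{"x":0,"y":-0.04,"z":0.48,"ax":0,"ay":0,"az":0,"hand":65},{"x":0,"y":-0.04,"z":0.48,"ax":0,"ay":0,"az":0,"hand":50},{"x":0,"y":-0.04,"z":0.48,"ax":0,"ay":0,"az":0,"hand":40},{"x":0,"y":-0.04,"z":0.48,"ax":0,"ay":0,"az":0,"hand":25},{"x":0,"y":-0.04,"z":0.48,"ax":0,"ay":0,"az":0,"hand":25},{"x":0,"y":-0.04,"z":0.48,"ax":0,"ay":0,"az":0,"hand":25},{"x":0,"y":-0.04,"z":0.48,"ax":0,"ay":0,"az":0,"hand":25}])

```text
clock: 44.85
eef_pos: [429.0, 450.8, 7.1]
tcp_rot: [3.141, 0.0, 3.088]
contact_force: [0.3, -0.1, 0.1]
opening: 0.381
grasp_force: 79.3
```

```bash
python3 -c "
from h import *
s=monitor.sense();p=s['eef_pos'];print(p.round(1),s['opening'],s['contact_force'].round(1))
a=np.radians(-8.8);print(delta([459,468.9,p[2]+178],Ro.from_euler('xyz',[np.pi,0,np.pi+a]).as_matrix()))"
```

```text
[429.  450.8   7.1] 0.3806121221313071 [ 0.3 -0.1  0.1]
(array([-0.579,  0.394, -3.56 ]), array([0.001, 0.001, 0.95 ]))
```

Emit:
drive_tool(plan=[{"x":0,"y":0,"z":-0.3,"ax":0,"ay":0,"az":0,"hand":25},{"x":0,"y":0,"z":-0.9,"ax":0,"ay":0,"az":0,"hand":25},{"x":0,"y":0,"z":-1.7,"ax":0,"ay":0,"az":0,"hand":25},{"x":-0.2,"y":0.1,"z":-2.5,"ax":0,"ay":0,"az":0.4,"hand":25},{"x":-0.4,"y":0.3,"z":-3.2,"ax":0,"ay":0,"az":0.8,"hand":25},{"x":-0.58,"y":0.39,"z":-3.56,"ax":0,"ay":0,"az":0.95,"hand":25},{"x":-0.58,"y":0.39,"z":-3.56,"ax":0,"ay":0,"az":0.95,"hand":25},{"x":-0.58,"y":0.39,"z":-3.56,"ax":0,"ay":0,"az":0.95,"hand":25}])

```text
clock: 45.65
eef_pos: [458.5, 468.2, 185.0]
tcp_rot: [-3.141, -0.0, 2.988]
contact_force: [-0.6, -0.2, -1.5]
opening: 0.385
grasp_force: 79.6
```

Emit:
drive_tool(plan=[{"x":0,"y":0,"z":0,"ax":0,"ay":0,"az":0,"hand":25},{"x":0,"y":0,"z":0,"ax":0,"ay":0,"az":0,"hand":25},{"x":0,"y":0,"z":0,"ax":0,"ay":0,"az":0,"hand":25},{"x":0,"y":0,"z":0,"ax":0,"ay":0,"az":0,"hand":25},{"x":0,"y":0,"z":0,"ax":0,"ay":0,"az":0,"hand":25},{"x":0,"y":0,"z":0,"ax":0,"ay":0,"az":0,"hand":25},{"x":0,"y":0,"z":0,"ax":0,"ay":0,"az":0,"hand":25},{"x":0,"y":0,"z":0,"ax":0,"ay":0,"az":0,"hand":25}])

```text
clock: 46.45
eef_pos: [459.0, 468.7, 185.0]
tcp_rot: [3.142, 0.0, 2.988]
contact_force: [-0.7, 0.9, -1.9]
opening: 0.384
grasp_force: 79.6
```

```bash
cat > nose.py <<'E'
from h import *
def nose(yaw,u,A):
    p,R=pose();print(p.round(1),monitor.sense()["tcp_rot"].round(3))
    ps=np.radians(yaw);f=np.array([np.cos(ps),np.sin(ps),0]);l=np.array([-f[1],f[0],0])
    ctr=p+[0,0,11.5]-1.5*f
    for n in("scene","side"):
        c=imaging.camera_info(n);I=imaging.grab_frame(n)
        q=proj(c,[ctr+65*f+sy*l+[0,0,15] for sy in(17,-17)]);print(n,"expect",q.round(0).tolist())
        x,y=q.mean(0).astype(int)
        for b in blobs(I,(3,130,60),(18,255,255),(x-20,y-25,x+25,y+18),15)[:1]: print("seen",cv2.approxPolyDP(b,2,True).reshape(-1,2).tolist())
    d=A-(ctr+65*f)[:2]; print("nose to label",round(d@f[:2]-34,1),"lateral",round(-d@l[:2],1),"z",round(ctr[2],1))
E
python3 -c "
from nose import *
nose(-8.8,'b',np.array([629.3,442.6]))"
```

```text
[459.  468.7 185. ] [3.142 0.    2.988]
scene expect [[355.0, 182.0], [348.0, 189.0]]
seen [[344, 179], [340, 184], [340, 190], [348, 194], [355, 182]]
side expect [[404.0, 243.0], [389.0, 235.0]]
seen [[398, 226], [390, 237], [398, 241], [402, 248], [411, 233]]
nose to label 74.7 lateral -0.3 z 196.5
```

Nose 75 mm from the label and centred. I'll complete the hold.

Emit:
drive_tool(plan=[{"x":0,"y":0,"z":0,"ax":0,"ay":0,"az":0,"hand":25},{"x":0,"y":0,"z":0,"ax":0,"ay":0,"az":0,"hand":25},{"x":0,"y":0,"z":0,"ax":0,"ay":0,"az":0,"hand":25},{"x":0,"y":0,"z":0,"ax":0,"ay":0,"az":0,"hand":25},{"x":0,"y":0,"z":0,"ax":0,"ay":0,"az":0,"hand":25},{"x":0,"y":0,"z":0,"ax":0,"ay":0,"az":0,"hand":25},{"x":0,"y":0,"z":0,"ax":0,"ay":0,"az":0,"hand":25},{"x":0,"y":0,"z":0,"ax":0,"ay":0,"az":0,"hand":25}])

```text
clock: 47.35
eef_pos: [459.0, 468.7, 185.0]
tcp_rot: [-3.142, -0.0, 2.988]
contact_force: [0.0, -0.1, -1.2]
opening: 0.38
grasp_force: 79.6
```

Emit:
drive_tool(plan=[{"x":0,"y":0,"z":0,"ax":0,"ay":0,"az":0,"hand":25},{"x":0,"y":0,"z":0,"ax":0,"ay":0,"az":0,"hand":25},{"x":0,"y":0,"z":0,"ax":0,"ay":0,"az":0,"hand":25},{"x":0,"y":0,"z":0,"ax":0,"ay":0,"az":0,"hand":25},{"x":0,"y":0,"z":0,"ax":0,"ay":0,"az":0,"hand":25},{"x":0,"y":0,"z":0,"ax":0,"ay":0,"az":0,"hand":25},{"x":0,"y":0,"z":0,"ax":0,"ay":0,"az":0,"hand":25},{"x":0,"y":0,"z":0,"ax":0,"ay":0,"az":0,"hand":25}])

```text
clock: 48.15
eef_pos: [459.0, 468.7, 185.0]
tcp_rot: [3.142, 0.0, 2.988]
contact_force: [0.9, 0.3, -2.1]
opening: 0.384
grasp_force: 79.6
```

Emit:
drive_tool(plan=[{"x":0,"y":0,"z":0,"ax":0,"ay":0,"az":0,"hand":25},{"x":0,"y":0,"z":0,"ax":0,"ay":0,"az":0,"hand":25},{"x":0,"y":0,"z":0,"ax":0,"ay":0,"az":0,"hand":25},{"x":0,"y":0,"z":0,"ax":0,"ay":0,"az":0,"hand":25},{"x":0,"y":0,"z":0,"ax":0,"ay":0,"az":0,"hand":25}])

```text
clock: 48.65
eef_pos: [459.0, 468.6, 185.0]
tcp_rot: [-3.142, -0.0, 2.988]
contact_force: [-0.4, -0.2, -1.9]
opening: 0.381
grasp_force: 79.6
```

Emit:
drive_tool(plan=[{"x":-0.03,"y":-0.3,"z":0,"ax":0,"ay":0,"az":-0.1,"hand":25},{"x":-0.08,"y":-0.9,"z":0,"ax":0,"ay":0,"az":-0.3,"hand":25},{"x":-0.13,"y":-1.6,"z":0,"ax":0,"ay":0,"az":-0.5,"hand":25},{"x":-0.18,"y":-2.3,"z":0,"ax":0,"ay":0,"az":-0.65,"hand":25},{"x":-0.21,"y":-2.64,"z":0,"ax":0,"ay":0,"az":-0.72,"hand":25},{"x":-0.21,"y":-2.64,"z":0,"ax":0,"ay":0,"az":-0.72,"hand":25},{"x":-0.21,"y":-2.64,"z":0,"ax":0,"ay":0,"az":-0.72,"hand":25},{"x":-0.21,"y":-2.64,"z":0,"ax":0,"ay":0,"az":-0.72,"hand":25}])

```text
clock: 49.45
eef_pos: [449.5, 337.2, 185.2]
tcp_rot: [3.141, 0.001, 3.064]
contact_force: [-0.5, 0.5, -2.1]
opening: 0.384
grasp_force: 79.7
```

Emit:
drive_tool(plan=[{"x":0,"y":0,"z":0,"ax":0,"ay":0,"az":0,"hand":25},{"x":0,"y":0,"z":0,"ax":0,"ay":0,"az":0,"hand":25},{"x":0,"y":0,"z":0,"ax":0,"ay":0,"az":0,"hand":25},{"x":0,"y":0,"z":0,"ax":0,"ay":0,"az":0,"hand":25},{"x":0,"y":0,"z":0,"ax":0,"ay":0,"az":0,"hand":25},{"x":0,"y":0,"z":0,"ax":0,"ay":0,"az":0,"hand":25},{"x":0,"y":0,"z":0,"ax":0,"ay":0,"az":0,"hand":25},{"x":0,"y":0,"z":0,"ax":0,"ay":0,"az":0,"hand":25}])

```text
clock: 50.25
eef_pos: [449.2, 336.6, 185.0]
tcp_rot: [3.142, 0.0, 3.063]
contact_force: [-0.8, -1.1, -1.1]
opening: 0.384
grasp_force: 79.7
```

```bash
python3 -c "
from nose import *
nose(-4.5,'y',np.array([620.5,323.0]))"
```

```text
[449.2 336.6 185. ] [3.142 0.    3.063]
scene expect [[331.0, 210.0], [324.0, 218.0]]
seen [[319, 208], [315, 213], [316, 219], [324, 223], [330, 212]]
side expect [[347.0, 217.0], [332.0, 210.0]]
seen [[341, 202], [334, 212], [344, 217], [345, 223], [352, 214], [353, 206]]
nose to label 74.3 lateral 0.1 z 196.5
```

Emit:
drive_tool(plan=[{"x":0,"y":0,"z":0,"ax":0,"ay":0,"az":0,"hand":25},{"x":0,"y":0,"z":0,"ax":0,"ay":0,"az":0,"hand":25},{"x":0,"y":0,"z":0,"ax":0,"ay":0,"az":0,"hand":25},{"x":0,"y":0,"z":0,"ax":0,"ay":0,"az":0,"hand":25},{"x":0,"y":0,"z":0,"ax":0,"ay":0,"az":0,"hand":25},{"x":0,"y":0,"z":0,"ax":0,"ay":0,"az":0,"hand":25},{"x":0,"y":0,"z":0,"ax":0,"ay":0,"az":0,"hand":25},{"x":0,"y":0,"z":0,"ax":0,"ay":0,"az":0,"hand":25}])

```text
clock: 51.15
eef_pos: [449.2, 336.6, 185.1]
tcp_rot: [3.142, -0.0, 3.063]
contact_force: [-0.5, -0.3, -1.8]
opening: 0.384
grasp_force: 79.7
```

Emit:
drive_tool(plan=[{"x":0,"y":0,"z":0,"ax":0,"ay":0,"az":0,"hand":25},{"x":0,"y":0,"z":0,"ax":0,"ay":0,"az":0,"hand":25},{"x":0,"y":0,"z":0,"ax":0,"ay":0,"az":0,"hand":25},{"x":0,"y":0,"z":0,"ax":0,"ay":0,"az":0,"hand":25},{"x":0,"y":0,"z":0,"ax":0,"ay":0,"az":0,"hand":25},{"x":0,"y":0,"z":0,"ax":0,"ay":0,"az":0,"hand":25},{"x":0,"y":0,"z":0,"ax":0,"ay":0,"az":0,"hand":25},{"x":0,"y":0,"z":0,"ax":0,"ay":0,"az":0,"hand":25}])

```text
clock: 51.95
eef_pos: [449.2, 336.6, 185.0]
tcp_rot: [-3.142, -0.0, 3.063]
contact_force: [0.4, 0.3, -0.9]
opening: 0.385
grasp_force: 79.7
```

Emit:
drive_tool(plan=[{"x":0,"y":0,"z":0,"ax":0,"ay":0,"az":0,"hand":25},{"x":0,"y":0,"z":0,"ax":0,"ay":0,"az":0,"hand":25},{"x":0,"y":0,"z":0,"ax":0,"ay":0,"az":0,"hand":25},{"x":0,"y":0,"z":0,"ax":0,"ay":0,"az":0,"hand":25},{"x":0,"y":0,"z":0,"ax":0,"ay":0,"az":0,"hand":25}])

```text
clock: 52.45
eef_pos: [449.2, 336.6, 185.0]
tcp_rot: [3.142, 0.0, 3.063]
contact_force: [-0.7, -0.3, -1.3]
opening: 0.381
grasp_force: 79.7
```

Emit:
drive_tool(plan=[{"x":0.1,"y":0.4,"z":0,"ax":0,"ay":0,"az":0,"hand":25},{"x":0.4,"y":1.1,"z":0.3,"ax":0,"ay":0,"az":-0.1,"hand":25},{"x":0.6,"y":1.8,"z":0.8,"ax":0,"ay":0,"az":-0.28,"hand":25},{"x":0.72,"y":2.26,"z":1.4,"ax":0,"ay":0,"az":-0.28,"hand":25},{"x":0.72,"y":2.26,"z":2.1,"ax":0,"ay":0,"az":-0.28,"hand":25},{"x":0.72,"y":2.26,"z":2.8,"ax":0,"ay":0,"az":-0.28,"hand":25},{"x":0.72,"y":2.26,"z":3.2,"ax":0,"ay":0,"az":-0.28,"hand":25},{"x":0.72,"y":2.26,"z":3.35,"ax":0,"ay":0,"az":-0.28,"hand":25}])

```text
clock: 53.25
eef_pos: [420.9, 451.0, 15.0]
tcp_rot: [-3.139, -0.002, 3.093]
contact_force: [0.8, -0.0, -0.6]
opening: 0.382
grasp_force: 79.7
```

Emit:
drive_tool(plan=[{"x":0,"y":0,"z":0.1,"ax":0,"ay":0,"az":0,"hand":25},{"x":0,"y":0,"z":0.19,"ax":0,"ay":0,"az":0,"hand":25},{"x":0,"y":0,"z":0.19,"ax":0,"ay":0,"az":0,"hand":25},{"x":0,"y":0,"z":0.19,"ax":0,"ay":0,"az":0,"hand":38},{"x":0,"y":0,"z":0.19,"ax":0,"ay":0,"az":0,"hand":50},{"x":0,"y":0,"z":0.19,"ax":0,"ay":0,"az":0,"hand":60},{"x":0,"y":0,"z":-0.1,"ax":0,"ay":0,"az":0,"hand":65},{"x":0,"y":0,"z":-0.6,"ax":0,"ay":0,"az":0,"hand":65}])

```text
clock: 54.05
eef_pos: [421.3, 451.2, 47.4]
tcp_rot: [-3.139, -0.002, 3.093]
contact_force: [0.5, 1.9, 0.5]
opening: 0.762
grasp_force: 0.0
```

Emit:
drive_tool(plan=[{"x":0,"y":0,"z":-0.8,"ax":0,"ay":0,"az":0,"hand":65},{"x":-0.2,"y":-0.2,"z":-1.7,"ax":0,"ay":0,"az":0,"hand":65},{"x":-0.6,"y":-0.5,"z":-2.6,"ax":0,"ay":0,"az":0,"hand":70},{"x":-1.0,"y":-0.8,"z":-3.5,"ax":0,"ay":0,"az":0,"hand":75},{"x":-1.4,"y":-1,"z":-4.4,"ax":0,"ay":0,"az":0,"hand":80},{"x":-1.8,"y":-1,"z":-5.2,"ax":0,"ay":0,"az":0,"hand":85},{"x":-2.0,"y":-1,"z":-5.8,"ax":0,"ay":0,"az":0,"hand":85},{"x":-2.0,"y":-1,"z":-5.8,"ax":0,"ay":0,"az":0,"hand":85}])

```text
clock: 54.85
eef_pos: [522.3, 397.9, 344.3]
tcp_rot: [3.136, 0.008, 3.091]
contact_force: [0.4, 0.8, -0.1]
opening: 0.998
grasp_force: 0.0
```

```bash
python3 - <<'E'
from mat import *
I,c=look("w8"); things(I,c)
from ptr import ptr
ptr()
t3=pickle.load(open("w3.pkl","rb"))
for u,(x,y) in {"b":(629.3,442.6),"y":(620.5,323.0)}.items(): print(u,proj(c,[x,y,225])[0].round(0))
E
```

```text
tcp [522.3 397.9 344.3]
handle centre 386.0 337.3 size [75.2 13.7] yaw 8.3
orange 470.5 449.3 1017.28125
orange 428.1 451.7 487.78125
dot 393.0 453.1
side b ptr 7.0 13 r 14.0
side y ptr 5.0 11 r 13.0
scene b none 0
scene y none 0
b [384. 348.]
y [241. 346.]
```

View pics/w8.png

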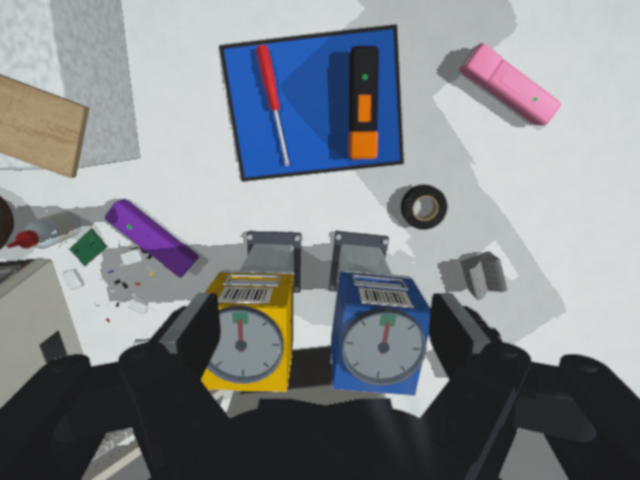

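Both pointers stand on their green marks, yellow at (239,330) and blue at (386,332), and the adjusters have not moved. The driver at (275,110) and the reader at (364,100) both lie on the mat. I'm handing the job in.

```bash
python3 -c "
from rig import r
print(r.sign_off())"
```

```text
the job is handed in; nothing more can be done
None
```

The job is handed in (no red adjuster was there): blue and yellow were booked in, clicked to their green marks and booked out in that order, and the screwdriver and reader lie on the mat.

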